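Lock up a printing block and lay the chase in the press bed

ROBOT

A 6-joint arm with a two-finger parallel gripper is mounted at the origin on a cart in front of the work surface, level with it; the furniture and walls round the work are solid. World frame = base frame: x ahead of the robot, y to its left, z up, the work surface at z = 0. Lengths are in m, angles in rad, forces in N, time in s.
With the tool pointing down it reaches from about 0.35 to 0.775 m from the base axis. Payload 5.5 kg.
Tool frame: the origin (TCP) lies between the finger pads; the fingertips stand 11 mm ahead of it and the grasp point (between the pads) lies 8 mm behind it (tips_ahead is the distance from the TCP to the fingertips, in m); z points along the fingers, y is the line along which they close (so a half turn about z gives the same grasp; the last joint's range is limited). The gripper opens to 85 mm and grips with 20 to 120 N. Pads are 22 mm wide; open, the fingers measure 114 mm over their backs; the gripper's body (76 mm by 85 mm) begins 54 mm behind the grasp point. The pads swing forward as they close: fully open they stand 13 mm farther back than shut.
Start: joints at [-1.319, 0.313, 0.046, 1.304, 0, 1.431], TCP at [0.22, -0.531, 0.209] pointing down, gripper open.
Joint ranges: [-2.76, 2.76], [-0.86, 1.69], [-1.03, 1.26], [-2.2, 2.34], [-1.47, 1.5], [-3.14, 3.14]. Speed limits (rad/s): [2.57, 2.57, 3.14, 3.14, 3.14, 3.14].

INTERFACE

Orientations are given as a unit quaternion [w, x, y, z].
In Python, from workcell import * gives the robot as it stands. The module is installed in compiled form; this text tells all that it offers.
- The arm moves only by the tool jog_arm, never from a script. Its argument "moves" is a list of rows, each an object with "fingers": the closure, from 0 (fully open) to 1 (shut); "slide": the shift along the tool's x, y, z in mm, a list of three; "angular": the turn, a rotation vector about the tool's x, y, z in degrees, a list of three. A call has 1 to 10 rows; each row is the pose to reach, as a shift and turn from the pose commanded when the call began, along the tool's axes at that moment; what a row does not reach only later rows make up. A row lasts 1/12 s, in which the tool goes at most 41.7 mm and 7.16 degrees, less where a joint would pass 70% of its speed; a pose out of reach is approached as far as the arm can. A call with a gripper value outside its range is refused whole. The fingers move at their own pace and stop on an object; "squeeze" is the grip in N (left out, the last holds). Time passes only in rows, so rows that repeat a pose let the fingers close. It gives the time, the measured TCP pose, the force, the opening and the grip force at its end, in the units of the state.
- get_state(): the state, without advancing time (a new reading comes with each control period).
- read_camera(name): name is "side" or "top" or "wrist"; returns a dict with "color" (384x512x3 uint8, red, green, blue), "fovy" (degrees; the focal length in pixels is half the picture's height over the tangent of half this angle, whatever the lens; pixels are square), "cx", "cy" (the principal point, pixels), "world_from_camera" (4x4, takes a point from camera to world coordinates); the wrist camera has in their place "tool_from_camera" (4x4, takes a point from camera to tool coordinates, whose origin is the TCP and whose axes are the flange's). Camera axes: x right, y down, z forward; pixel columns grow to the right and rows downward; lengths in m; the calibration is good to about 2 mm. A picture is of the moment at which its call begins: read the wrist's pose just before it. There is no depth.
- hand_in(): hands the job in; it is judged then, once.
Trained networks look in a picture, given as the dict that the camera call returned (one of the last four; its "shot" number tells which), for a name from the list of things; names that differ only in an ending like _2 or _b are one class to them, and where a whole thing is asked for, a point or a joint stands for the part that bears it (a point fixed in the world has none). Each returns a list of dicts, best first, with "p" (0 to 1); they miss things now and then, are a little off and sometimes report something else, mostly with a low value. They report only what shows in the picture. A call takes as long as a camera call.
- look_for(target, picture): "point" ([column, row] in pixels, amid what is visible of it).
- tip_of(target, picture): "point" ([column, row] in pixels: a listed point, or the origin of a listed thing).
The state is a dict: "clock": time; "joint_pos": joint angles; "qvel": joint speeds; "tau": joint torques, N m; "tcp_pos": TCP position; "orientation": TCP orientation; "wrist_force": force on the tool from outside, world axes, zero at the start; "ft_torque": the same for the moment, N m; "finger_gap": finger opening in m; "grip_force": force on a finger pad.
Only numpy, scipy, OpenCV 4.12 (cv2) and the standard library are available. Lean on these libraries where they do the work, as an engineer would, in place of code of your own. Each camera call takes 0.05 s, during which the arm holds its last target. There are 200 camera calls.

TASK

Lock the carved printing block into the chase while the chase lies on the bench: press the block down past the sprung quoin until it lies flat on the chase's floor, held between quoin and head stop. Then lay chase and block together in the press bed: head lip tucked under the two lugs, foot end pressed down until the spring catch snaps shut over it, so that the chase lies flat and fully home with the block still locked in it. Leave the glass jar, the small ink tin and the plain wooden block where they stand.

Things in the scene. Friction and masses are not known exactly. Their poses are not given: they have to be found in the camera images.
- printing_block: Printing block: grey linoleum with a carved leaf motif, glued on a pale plywood mount; 80 (x) by 50 (y) by 28 mm high, 0.13 kg, lying on the bench face up. Origin: centre of its underside; z up, x along its length. Either end may go to the chase's head. Grip it across its 50 mm width by its upper half: the chase's side rails reach 6 mm up its sides.
- chase: Chase: loose flat aluminium frame with a 4 mm floor, 177 (x) by 90 (y) mm, about 0.5 kg. Origin on its underside; x toward the head, z up. Chase frame, mm: polished head stop x 65 to 75, 24 high, its inner face at x 65 leaning out to x 67.5 from z 18 up; side rails 10 high, inner faces y -27 and 27, lead-in 3; head lip, grip plate, foot bar and quoin: see below.
- chase_grip (a point): Centre of the top edge of the chase's upright grip plate (chase -65, 0, 44 mm; axes as the chase). Plate: chase x -72 to -58, 50 wide. Carry the chase by it, pinched across its 14 mm firmly from above, fingertips at chase z 15 or higher, as spring rods run below. 24 mm or more to the quoin. Loaded, the centre of mass lies about 64 mm headward of it.
- chase_lip (a point): Middle of the lower front edge of the chase's head lip (chase 93, 0, 0 mm; axes as the chase). The lip is 80 mm wide, 5 mm thick and stands 18 mm out of the head stop.
- chase_foot (a point): Middle of the upper outer edge of the chase's foot bar (chase -84, 0, 14 mm; axes as the chase). The bar runs 12 mm headward from here, 90 mm wide, 14 mm high.
- block_seat (a point): Point on the chase's floor where the block's origin lies when it is locked in (chase 25, 0, 4 mm; axes as the chase); the block's length then lies along x, its end against the head stop. Lower it 1 to 2 mm nearer the quoin so that it clears the stop; if one end stays high, press there.
- quoin_bar (a joint): Sprung quoin: polished steel bar across the chase, 44 mm wide, 26 high. 0 = relaxed, face at chase x -11 mm; grows to 0.010 as it is pushed back toward the grip plate (4 N, then 0.6 N a mm). The slope on its top, x -11 at z 13 to x -19.5 at z 26, lets a block pressed down at 6 to 20 N drive it back. With a block locked in it reads about 0.004 and pushes it onto the head stop.
- press_bed: Press bed: fixed grey plate 250 (x) by 164 (y) by 12 mm, a steel bearer rail along each long side up to 44 mm above the bench (inner faces at y -63 and 63 mm). Origin: centre of its underside; x toward the lugs, z up; surface at z 12 mm. Four side cheeks with sloped tops, 9 mm above the surface, leave the chase 2 mm on each side. Lugs at the head, spring catch at the foot.
- bed_seat (a point): Point on the bed's surface where the chase's origin lies when the chase is home (bed 5, 0, 12 mm; axes as the bed). The chase's x then points along the bed's x, its lip 1 mm off the lugs' back face, and the face of a locked block is level with the bearers' tops.
- lug_mouth (a point): Point on the bed's surface below the lugs' front edges, midway between the two (bed 90, 0, 12 mm; axes as the bed). Lugs at y 14 to 38 and -38 to -14 mm. From here the gap under them is 9 mm deep (x) to a back face and 9 mm high; they are 7 mm thick. The chase goes in sloping about 13 degrees, head down, so that its foot bar passes over the catch.
- catch_shut (a point): Where the noses of the shut catch end: midway between their tips, at the height of their undersides (bed -74, 0, 27.5 mm; axes as the bed), 1.5 mm above the foot bar of a chase that is home. Noses at y 28 to 42 and -42 to -28 mm; their polished slopes rise from here, 3 mm up, to 15 mm up and 7 mm back. Below the noses the catch faces the foot bar 7 mm back from the tips, 2 mm off a chase that is home, and so pushes it to the lugs.
- catch (a joint): Spring catch at the bed's foot: a steel bar with two noses, sliding along the bed's x. 0 = shut; grows to 0.012 as it is driven away from the lugs (4.5 N, then 0.45 N a mm). A foot bar pressed down on the noses' slopes drives it back 5 to 6 mm (6 to 15 N on top of the grip plate); then it snaps over the bar.
- glass_jar: Clear glass jar with some pale water, 74 mm across, 102 mm high; origin: centre of its foot. Leave alone.
- ink_tin: Small round ink tin, 70 mm across, 48 mm high; origin: centre of its foot. Leave alone.
- wood_block: Plain wooden block, 60 by 90 by 45 mm, uncarved; origin: centre of its underside. Leave alone.

How it is judged:
On the way, in this order (a step that is already met when the one before it is completed fails the run):
1. on the bench, away from the press bed, the block is locked in the chase: flat on its floor and against the head stop, the quoin pressing on it (x of printing_block in the frame of block_seat between -0.002 and 0.002 m and y of printing_block in the frame of block_seat between -0.0035 and 0.0035 m and z of printing_block in the frame of block_seat between -0.0015 and 0.0015 m and angle between the z axis of printing_block and the z axis of chase, either way round below 0.03 rad and angle between the x axis of printing_block and the x axis of chase, either way round below 0.1 rad and value of joint quoin_bar between 0.002 and 0.0065 m and distance between chase and bed_seat above 0.12 m and height (world z) of chase below 0.02 m), for 0.2 s.
2. the chase lies flat in the press bed under the lugs, with the catch shut over it and the block still locked in (x of printing_block in the frame of block_seat between -0.002 and 0.002 m and y of printing_block in the frame of block_seat between -0.0035 and 0.0035 m and z of printing_block in the frame of block_seat between -0.0015 and 0.0015 m and angle between the z axis of printing_block and the z axis of chase, either way round below 0.03 rad and angle between the x axis of printing_block and the x axis of chase, either way round below 0.1 rad and value of joint quoin_bar between 0.002 and 0.0065 m and x of chase in the frame of bed_seat between -0.003 and 0.003 m and y of chase in the frame of bed_seat between -0.0035 and 0.0035 m and z of chase in the frame of bed_seat between -0.0015 and 0.0015 m and angle between the z axis of chase and the z axis of press_bed, either way round below 0.015 rad and angle between the x axis of chase and the x axis of press_bed, either way round below 0.06 rad and value of joint catch below 0.0015 m), for 0.2 s.
At the end, for the whole second after the job is handed in: Chase home in the bed: 3 mm along, 3.5 across, 1.5 in height from bed_seat, 0.015 rad from flat, 0.06 rad in turn, catch within 1.5 mm of shut. Block locked in it: 2 mm along, 3.5 across, 1.5 in height from block_seat, 0.03 rad from flat, 0.1 in turn, quoin at 2 to 6.5 mm. Both at rest (all of step 2 and linear speed of each of chase, printing_block below 0.01 m/s); the robot touches nothing.
It fails at once if the glass jar is moved more than 30 mm (distance of glass_jar from where it was at the start of the episode above 0.03 m).
It fails at once if the small ink tin is moved more than 30 mm (distance of ink_tin from where it was at the start of the episode above 0.03 m).
It fails at once if the plain wooden block is moved more than 30 mm (distance of wood_block from where it was at the start of the episode above 0.03 m).
It also fails if it takes over 72 s, if anything falls off the work surface, if the arm or the gripper's body presses on something with over 40 N, if the wrist force passes 120 N, or if a joint passes its speed limit or range.

## Working session

There is one attempt and no reset: what is moved stays moved. The work goes in short steps, Python scripts to look and compute and a tool call to move; the robot and the scene stay as the last step left them, time stands still between calls to the robot, and variables do not carry over. Pictures are saved under pics/ and viewed, at most 10 in all, crops included, and the job is handed in when it is done.

Besides the shell and the picture viewer there is one more tool, called after "Call:" in YAML: its name, and indented under it one key for each argument. jog_arm: Moves the arm, as the interface text tells. Its arguments: {"type":"object","properties":{"moves":{"type":"array","items":{"type":"object","properties":{"fingers":{"type":"number"},"slide":{"type":"array","items":{"type":"number"}},"angular":{"type":"array","items":{"type":"number"}}}}},"squeeze":{"type":"number"}},"required":["moves"]}

```bash
mkdir -p pics
cat > h.py <<'E'
import numpy as np, cv2
from workcell import *
from scipy.spatial.transform import Rotation as R
def rot(q): return R.from_quat([q[1],q[2],q[3],q[0]])
def wfc(pic, st=None):
    if "world_from_camera" in pic: return np.array(pic["world_from_camera"])
    T=np.eye(4); T[:3,:3]=rot(st["orientation"]).as_matrix(); T[:3,3]=st["tcp_pos"]
    return T@np.array(pic["tool_from_camera"])
def f(pic): return pic["color"].shape[0]/2/np.tan(np.radians(pic["fovy"])/2)
def ray(pic,px,T):
    d=T[:3,:3]@np.array([(px[0]-pic["cx"])/f(pic),(px[1]-pic["cy"])/f(pic),1]); return T[:3,3],d
def at_z(pic,px,z,T):
    o,d=ray(pic,px,T); return o+d*(z-o[2])/d[2]
def proj(pic,P,T):
    c=np.linalg.inv(T)@np.append(P,1); return [pic["cx"]+f(pic)*c[0]/c[2],pic["cy"]+f(pic)*c[1]/c[2]]
def save(pic,n): cv2.imwrite("pics/"+n+".png",pic["color"][:,:,::-1])
E
python3 - <<'E'
from h import *
Z=dict(printing_block=0,chase=0,chase_grip=.044,chase_lip=0,chase_foot=.014,block_seat=.004,press_bed=0,bed_seat=.012,lug_mouth=.012,catch_shut=.0275,glass_jar=0,ink_tin=0,wood_block=0)
for c in ["top","side"]:
    p=read_camera(c); save(p,c); T=wfc(p); print(c,T[:3,3].round(3),T[:3,2].round(3))
    for n,z in Z.items():
        for r in tip_of(n,p)[:2]: print(n,np.round(r["point"],1),round(r["p"],2),at_z(p,r["point"],z,T).round(4))
print(get_state())
E
```

```text
top [0.373 0.02  1.331] [ 0.193  0.001 -0.981]
printing_block [266.4 239. ] 0.78 [0.5019 0.0164 0.    ]
chase [190.9 230.1] 0.96 [0.5299 0.2274 0.    ]
chase_grip [189.8 250.7] 0.88 [0.4693 0.2227 0.044 ]
chase_lip [192.9 196.1] 0.82 [0.6267 0.2232 0.    ]
chase_foot [187.3 259.4] 0.93 [0.4479 0.2339 0.014 ]
block_seat [190.6 220.4] 0.58 [0.5568 0.228  0.004 ]
block_seat [304.9 142.4] 0.36 [ 0.7791 -0.0992  0.004 ]
press_bed [368.8 223.1] 0.72 [ 0.5421 -0.2713  0.    ]
bed_seat [365.2 218.3] 0.57 [ 0.5542 -0.2595  0.012 ]
lug_mouth [360.1 192.5] 0.87 [ 0.6276 -0.2492  0.012 ]
catch_shut [371.  247.2] 0.89 [ 0.4727 -0.2676  0.0275]
glass_jar [166.1 157.3] 0.59 [0.7419 0.3022 0.    ]
ink_tin [242.5 139.8] 0.66 [0.791  0.0814 0.    ]
wood_block [307.3 143.5] 0.82 [ 0.7769 -0.1064  0.    ]
side [ 0.383 -0.566  0.617] [ 0.299  0.703 -0.645]
printing_block [201.1 225.4] 0.58 [0.4964 0.0309 0.    ]
printing_block [163.1 178.9] 0.35 [0.4504 0.252  0.    ]
chase [198.4 175.6] 0.71 [0.5473 0.2256 0.    ]
chase_grip [169.3 168.2] 0.77 [0.4715 0.234  0.044 ]
chase_lip [225.7 167.9] 0.94 [0.6322 
[... 550 characters left out ...]
 ]
{'clock': 1.4, 'joint_pos': array([-1.31860906e+00,  3.13205729e-01,  4.60680606e-02,  1.30361961e+00,
        6.57185011e-06,  1.43118635e+00]), 'qvel': array([-0.00013362,  0.00118513,  0.00010019, -0.00030002,  0.00082228,
        0.0001325 ]), 'tau': array([-1.41590972e-03, -4.80457306e+01,  2.98806685e+01,  6.13279462e-04,
       -1.71579018e-04, -7.95378867e-06]), 'tcp_pos': array([ 0.21955603, -0.53145129,  0.20910683]), 'orientation': array([1.93074245e-05, 9.80873151e-01, 1.94648047e-01, 4.37907551e-06]), 'wrist_force': array([-1.16185684, -1.13319921,  0.98589578]), 'ft_torque': array([-0.00707104,  0.01806374,  0.0069917 ]), 'grip_force': 0.0, 'finger_gap': 0.08567354676404472}
```

View pics/top.png

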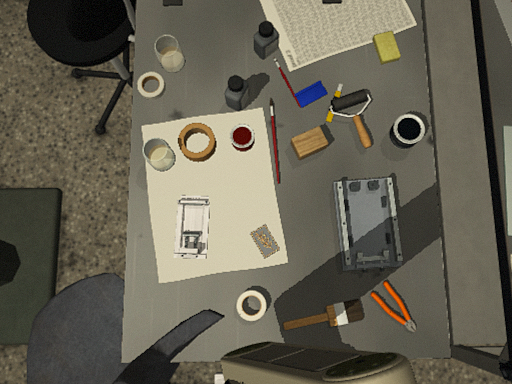

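View pics/side.png

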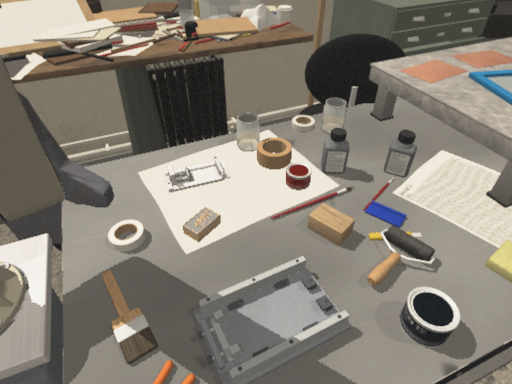

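The top view shows the chase at about (192,226), the block at (264,240) and the bed at (368,223), with the lugs up (+x). This agrees with the network points, apart from a spurious block_seat at (305,142), which is the wood block. The side view agrees too. Next I'll work out the move to above the block.

```bash
cat >> h.py <<'E'
def plan(xyz,yaw,pitch=0,st=None):
    """slide(mm)/angular(deg) from present pose to tool-down pose: tool x at yaw (deg), then nose-down pitch about world axis across yaw"""
    st=st or get_state(); R0=rot(st["orientation"])
    Rt=R.from_euler("z",yaw,degrees=True)*R.from_euler("y",pitch,degrees=True)*R.from_euler("x",180,degrees=True)
    print("slide",(R0.inv().apply(np.array(xyz)-st["tcp_pos"])*1000).round(1),"ang",(R0.inv()*Rt).as_rotvec(degrees=True).round(2))
E
python3 - <<'E'
from h import *
p=read_camera("wrist"); print(np.round(p["tool_from_camera"],3),p["fovy"],p["cx"],p["cy"])
plan([.46,.02,.25],26.6)
plan([.46,.02,.25],0)
E
```

```text
[[-0.    -0.963 -0.269  0.066]
 [ 1.     0.    -0.     0.   ]
 [ 0.    -0.269  0.963 -0.165]
 [ 0.     0.     0.     1.   ]] 60.08652145007098 255.51754666105404 190.51238232086146
slide [ 432.8 -417.9  -40.9] ang [ 0.01  0.   -4.15]
slide [ 432.8 -417.9  -40.9] ang [ 1.000e-02 -0.000e+00  2.245e+01]
```

Call:
jog_arm:
  moves:
    - {"slide":[433,-418,-41],"angular":[0,0,-4.2],"fingers":0}
    - {"slide":[433,-418,-41],"angular":[0,0,-4.2],"fingers":0}
    - {"slide":[433,-418,-41],"angular":[0,0,-4.2],"fingers":0}
    - {"slide":[433,-418,-41],"angular":[0,0,-4.2],"fingers":0}
    - {"slide":[433,-418,-41],"angular":[0,0,-4.2],"fingers":0}
    - {"slide":[433,-418,-41],"angular":[0,0,-4.2],"fingers":0}
    - {"slide":[433,-418,-41],"angular":[0,0,-4.2],"fingers":0}
    - {"slide":[433,-418,-41],"angular":[0,0,-4.2],"fingers":0}
    - {"slide":[433,-418,-41],"angular":[0,0,-4.2],"fingers":0}
    - {"slide":[433,-418,-41],"angular":[0,0,-4.2],"fingers":0}

```text
clock: 2.28
tcp_pos: [0.3861, -0.1486, 0.2379]
orientation: [0.0, 0.973, 0.23, 0.0]
wrist_force: [0.6, -0.4, -0.5]
finger_gap: 0.0852
grip_force: 0.0
```

```bash
python3 -c "
from h import *
plan([.46,.02,.25],26.6)"
```

```text
slide [ 141.6 -117.6  -12.1] ang [ 0.06 -0.03  0.02]
```

Call:
jog_arm:
  moves:
    - {"slide":[142,-118,-12]}
    - {"slide":[142,-118,-12]}
    - {"slide":[142,-118,-12]}
    - {"slide":[142,-118,-12]}
    - {"slide":[142,-118,-12]}
    - {"slide":[142,-118,-12]}
    - {"slide":[142,-118,-12]}
    - {"slide":[142,-118,-12]}

```text
schema error: expected keys fingers, slide, angular
```

Run:
```python
from h import *
st=get_state(); p=read_camera("wrist"); save(p,"w1"); T=wfc(p,st); print(st["tcp_pos"],T[:3,3])
for n,z in [("printing_block",0),("chase_grip",.044),("chase_foot",.014)]:
    for r in tip_of(n,p)[:2]: print(n,np.round(r["point"],1),round(r["p"],2),at_z(p,r["point"],z,T).round(4))
```

```text
[ 0.3860947  -0.14857994  0.2379122 ] [ 0.44527642 -0.11905213  0.40332324]
```

View pics/w1.png

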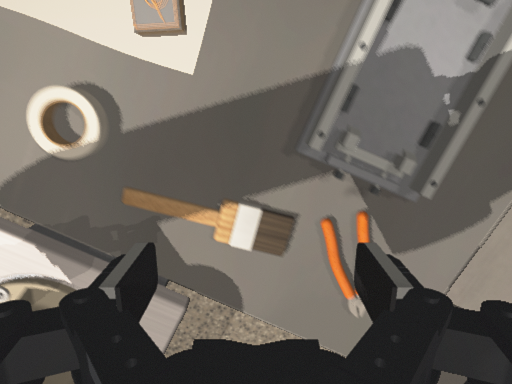

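The picture (taken short of the target, because the move was refused) shows the bed's catch end at (360,160) and the block at (158,15). The tool's x points up in the image. I'll continue the move, now with all the keys.

Call:
jog_arm:
  moves:
    - {"slide":[100,-120,-12],"angular":[0,0,0],"fingers":0}
    - {"slide":[100,-120,-12],"angular":[0,0,0],"fingers":0}
    - {"slide":[100,-120,-12],"angular":[0,0,0],"fingers":0}
    - {"slide":[100,-120,-12],"angular":[0,0,0],"fingers":0}
    - {"slide":[100,-120,-12],"angular":[0,0,0],"fingers":0}
    - {"slide":[100,-120,-12],"angular":[0,0,0],"fingers":0}
    - {"slide":[100,-120,-12],"angular":[0,0,0],"fingers":0}
    - {"slide":[100,-120,-12],"angular":[0,0,0],"fingers":0}

```text
clock: 3.15
tcp_pos: [0.4212, -0.0, 0.2491]
orientation: [0.0, 0.973, 0.229, -0.0]
wrist_force: [-0.9, -0.4, 0.3]
finger_gap: 0.0857
grip_force: 0.0
```

Run:
```python
from h import *
st=get_state(); p=read_camera("wrist"); save(p,"w2"); T=wfc(p,st); print(st["tcp_pos"],T[:3,3])
for n,z in [("printing_block",0),("chase_grip",.044),("chase_foot",.014)]:
    for r in tip_of(n,p)[:2]: print(n,np.round(r["point"],1),round(r["p"],2),at_z(p,r["point"],z,T).round(4))
```

```text
[ 4.21158299e-01 -2.91234098e-05  2.49124859e-01] [0.48067751 0.02929126 0.41444983]
printing_block [266.3  90.8] 0.8 [0.4935 0.0214 0.    ]
chase_grip [75.3 16.1] 0.81 [0.4706 0.2278 0.044 ]
chase_foot [84.2 42.2] 0.74 [0.4489 0.2267 0.014 ]
```

View pics/w2.png

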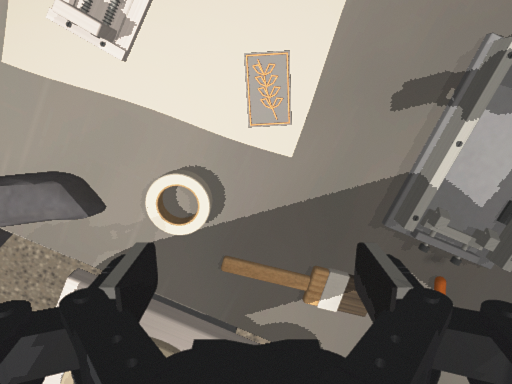

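The block's top face has corners near (245,53), (289,50), (292,125) and (249,128), and the chase foot is at the upper left. Next is a precise fit of the block.

```bash
cat >> h.py <<'E'
def rectfit(mask,pic,T,z):
    n,l,s,c=cv2.connectedComponentsWithStats(mask.astype(np.uint8)); k=1+np.argmax(s[1:,4])
    pts=np.argwhere(l==k)[:,::-1].astype(float)
    W=np.array([at_z(pic,q,z,T)[:2] for q in pts])*1000
    r=cv2.minAreaRect(W.astype(np.float32)); return r, s[k]
E
python3 - <<'E'
from h import *
st=get_state(); p=read_camera("wrist"); T=wfc(p,st)
im=p["color"].astype(int); m=np.zeros(im.shape[:2],bool)
bg=im[35:45,255:285].reshape(-1,3).mean(0); print(bg)
d=np.abs(im-bg).sum(2)>90; m[42:136,236:302]=d[42:136,236:302]
r,s=rectfit(m,p,T,.028); print(r,s)
r,s=rectfit(m,p,T,.020); print(r,s)
plan([r[0][0]/1000,r[0][1]/1000,.06],26.6)
E
```

```text
[236.98666667 228.92       213.62333333]
((494.6169128417969, 20.840673446655273), (79.90787506103516, 49.95718002319336), 29.723737716674805) [ 244   51   48   77 3359]
((494.9064636230469, 20.654869079589844), (81.5613021850586, 50.99085235595703), 29.723739624023438) [ 244   51   48   77 3359]
slide [ 74.9  15.1 189.3] ang [ 0.    0.01 -0.07]
```

Run:
```python
from h import *
plan([.4946,.0208,.08],29.7)
plan([.4946,.0208,.021],29.7)
```

```text
slide [ 74.7  14.8 169.3] ang [ 0.    0.01 -3.17]
slide [ 74.7  14.8 228.3] ang [ 0.    0.01 -3.17]
```

Call:
jog_arm:
  moves:
    - {"slide":[75,15,170],"angular":[0,0,-3.2],"fingers":0}
    - {"slide":[75,15,170],"angular":[0,0,-3.2],"fingers":0}
    - {"slide":[75,15,170],"angular":[0,0,-3.2],"fingers":0}
    - {"slide":[75,15,170],"angular":[0,0,-3.2],"fingers":0}
    - {"slide":[75,15,170],"angular":[0,0,-3.2],"fingers":0}
    - {"slide":[75,15,200],"angular":[0,0,-3.2],"fingers":0}
    - {"slide":[75,15,215],"angular":[0,0,-3.2],"fingers":0}
    - {"slide":[75,15,228],"angular":[0,0,-3.2],"fingers":0}
    - {"slide":[75,15,228],"angular":[0,0,-3.2],"fingers":0}

```text
clock: 4.15
tcp_pos: [0.4926, 0.0218, 0.0186]
orientation: [-0.001, 0.966, 0.257, -0.003]
wrist_force: [0.2, 0.4, 0.2]
finger_gap: 0.0855
grip_force: 0.0
```

Call:
jog_arm:
  moves:
    - {"slide":[0,0,0],"angular":[0,0,0],"fingers":1}
    - {"slide":[0,0,0],"angular":[0,0,0],"fingers":1}
    - {"slide":[0,0,0],"angular":[0,0,0],"fingers":1}
    - {"slide":[0,0,0],"angular":[0,0,0],"fingers":1}
    - {"slide":[0,0,0],"angular":[0,0,0],"fingers":1}
    - {"slide":[0,0,0],"angular":[0,0,0],"fingers":1}
  squeeze: 70

```text
clock: 4.65
tcp_pos: [0.4956, 0.0218, 0.0221]
orientation: [0.0, 0.966, 0.258, 0.001]
wrist_force: [0.6, 0.4, -0.4]
finger_gap: 0.0123
grip_force: 0.0
```

Run:
```python
from h import *
s=get_state(); print(s["tcp_pos"],s["finger_gap"],s["wrist_force"])
```

```text
[0.4955559  0.02183595 0.02206369] 0.012257808144516985 [ 0.63420639  0.38027075 -0.41802275]
```

Run:
```python
from h import *
p=read_camera("wrist"); save(p,"w3"); q=read_camera("side"); save(q,"s3")
a=cv2.resize(q["color"][170:300,120:290],(680,520),interpolation=cv2.INTER_CUBIC)
b=p["color"]; c=np.zeros((600,800,3),np.uint8); c[:288,:384]=cv2.resize(b,(384,288)); c[290:600,:405]=cv2.resize(a,(405,310)); 
cv2.imwrite("pics/m3.png",c[:,:420,::-1]); s=get_state(); print(s["finger_gap"],s["grip_force"])
for n in ["printing_block"]:
    T=wfc(q); print([(r["p"],r["point"],at_z(q,r["point"],0,T)) for r in tip_of(n,q)[:2]])
```

```text
0.0005236173023830545 0.0
[(0.95, [201.8, 226.5], array([0.49689528, 0.02666175, 0.        ]))]
```

View pics/m3.png

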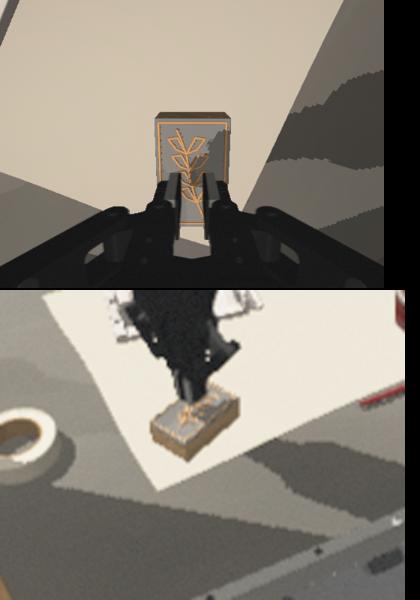

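The fingers have shut above the block: it hasn't moved, and the tips overlay its top centre. I'll check the tip height by projection.

Run:
```python
from h import *
s=get_state(); print(s)
q=read_camera("side"); T=wfc(q); t=np.array(s["tcp_pos"]); 
for dz in [-.03,-.011,0,.011,.02]: print(dz,np.round(proj(q,t+[0,0,dz],T),1))
w=read_camera("wrist"); Tw=wfc(w,s)
for dz in [-.011,0,.011,.02]: print(dz,np.round(proj(w,t+[0,0,dz],Tw),1))
c=q["color"][190:250,165:245]; cv2.imwrite("pics/s4.png",cv2.resize(c,(640,480),interpolation=cv2.INTER_CUBIC)[:,:,::-1])
```

```text
{'clock': 4.8, 'joint_pos': array([-1.17879244e-01,  3.03605098e-01, -4.61245168e-01,  8.05477705e-01,
       -6.88609352e-05,  2.50272107e+00]), 'qvel': array([-0.00054876,  0.00278946, -0.00098373, -0.00119194, -0.00095156,
       -0.00023109]), 'tau': array([-8.61678243e-03, -4.20655704e+01,  2.44114423e+01, -6.08132701e-03,
       -6.26221918e-04, -5.68702308e-05]), 'tcp_pos': array([0.49518748, 0.02189249, 0.02165136]), 'orientation': array([1.18503015e-04, 9.66262278e-01, 2.57560000e-01, 2.04894542e-04]), 'wrist_force': array([ 0.34914681,  0.26461534, -0.13259133]), 'ft_torque': array([ 0.00139273, -0.01470061,  0.00024705]), 'grip_force': 0.0, 'finger_gap': -9.491174227926e-05}
-0.03 [202.1 230.4]
-0.011 [201.2 225. ]
0 [200.8 221.8]
0.011 [200.3 218.5]
0.02 [199.9 215.8]
-0.011 [255.3 219.6]
0 [255.3 226.8]
0.011 [255.3 235. ]
0.02 [255.2 242.6]
```

View pics/s4.png

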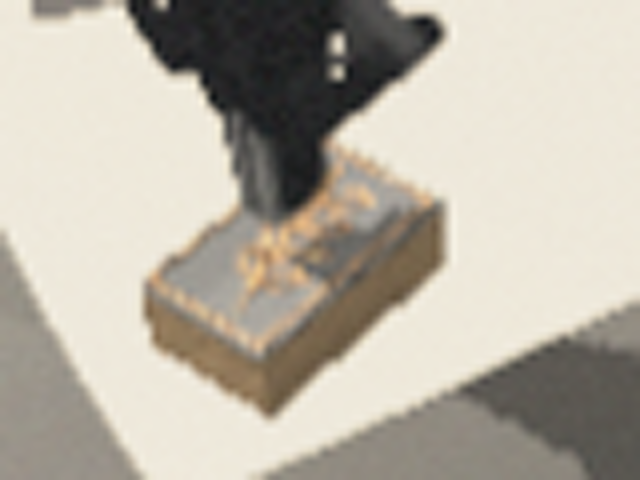

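The tips project at about (199,217), which is 10–16 mm above the reported TCP. That contradicts the stated 11 mm ahead. I'll check whether the module offers tips_ahead, then measure it by touching the block's top.

Run:
```python
import workcell
print([n for n in dir(workcell) if n[0]!='_']); print(getattr(workcell,"tips_ahead",None))
```

```text
['MotionError', 'get_state', 'hand_in', 'look_for', 'read_camera', 'tip_of', 'tips_ahead']
0.011
```

Call:
jog_arm:
  moves:
    - {"slide":[0,0,2],"angular":[0,0,0],"fingers":1}
    - {"slide":[0,0,4],"angular":[0,0,0],"fingers":1}
    - {"slide":[0,0,4],"angular":[0,0,0],"fingers":1}
  squeeze: 70

```text
clock: 5.15
tcp_pos: [0.4946, 0.0219, 0.0168]
orientation: [-0.0, 0.966, 0.258, -0.0]
wrist_force: [-0.7, -0.5, -0.1]
finger_gap: -0.0002
grip_force: 0.0
```

Call:
jog_arm:
  moves:
    - {"slide":[0,0,2],"angular":[0,0,0],"fingers":1}
    - {"slide":[0,0,3],"angular":[0,0,0],"fingers":1}
    - {"slide":[0,0,3],"angular":[0,0,0],"fingers":1}
  squeeze: 70

```text
clock: 5.4
tcp_pos: [0.4948, 0.0219, 0.014]
orientation: [-0.0, 0.966, 0.258, -0.0]
wrist_force: [0.5, -0.5, 1.1]
finger_gap: 0.0002
grip_force: 0.0
```

Call:
jog_arm:
  moves:
    - {"slide":[0,0,2],"angular":[0,0,0],"fingers":1}
    - {"slide":[0,0,3],"angular":[0,0,0],"fingers":1}
    - {"slide":[0,0,3],"angular":[0,0,0],"fingers":1}
  squeeze: 70

```text
clock: 5.65
tcp_pos: [0.4948, 0.0219, 0.0111]
orientation: [-0.0, 0.966, 0.258, -0.0]
wrist_force: [0.5, 0.2, -0.6]
finger_gap: -0.0003
grip_force: 0.0
```

Call:
jog_arm:
  moves:
    - {"slide":[0,0,2],"angular":[0,0,0],"fingers":1}
    - {"slide":[0,0,3],"angular":[0,0,0],"fingers":1}
    - {"slide":[0,0,3],"angular":[0,0,0],"fingers":1}
  squeeze: 70

```text
clock: 5.9
tcp_pos: [0.4949, 0.0219, 0.0081]
orientation: [-0.0, 0.966, 0.258, -0.0]
wrist_force: [0.2, -0.4, -0.8]
finger_gap: -0.0001
grip_force: 0.0
```

Call:
jog_arm:
  moves:
    - {"slide":[0,0,2],"angular":[0,0,0],"fingers":1}
    - {"slide":[0,0,4],"angular":[0,0,0],"fingers":1}
    - {"slide":[0,0,4],"angular":[0,0,0],"fingers":1}
  squeeze: 70

```text
clock: 6.15
tcp_pos: [0.4954, 0.0218, 0.0058]
orientation: [0.0, 0.966, 0.258, 0.0]
wrist_force: [-3.4, 0.7, 15.0]
finger_gap: 0.0
grip_force: 7.0
```

Run:
```python
from h import *
s=get_state(); print(s["tcp_pos"],s["wrist_force"])
q=read_camera("side"); T=wfc(q); t=np.array(s["tcp_pos"]); 
for dz in [0,.011,.02,.03]: print(dz,np.round(proj(q,t+[0,0,dz],T),1))
w=read_camera("wrist")
c=cv2.resize(q["color"][190:250,165:245],(640,480),interpolation=cv2.INTER_CUBIC)
cv2.imwrite("pics/s5.png",np.vstack([cv2.resize(c,(400,300)),cv2.resize(w["color"],(400,300))])[:,:,::-1])
```

```text
[0.49536375 0.02182857 0.00581526] [-3.35946749  0.69120915 15.01761921]
0 [201.5 226.3]
0.011 [201.1 223.2]
0.02 [200.7 220.5]
0.03 [200.2 217.5]
```

View pics/s5.png

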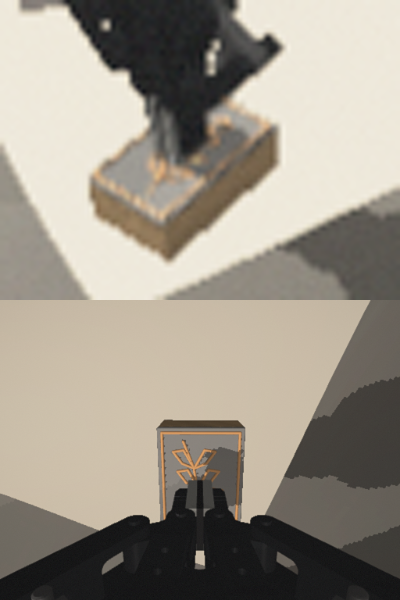

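The closed tips touched the block's top (15 N) at TCP z 0.006. So the real fingertips lie about 22 mm behind the reported TCP, not 11 mm ahead, and I'll use that offset from now on. Now I'll grasp again with the TCP at z of about -0.015.

Call:
jog_arm:
  moves:
    - {"slide":[0,0,-14],"angular":[0,0,0],"fingers":0}
    - {"slide":[0,0,-14],"angular":[0,0,0],"fingers":0}
    - {"slide":[0,0,-14],"angular":[0,0,0],"fingers":0}
    - {"slide":[0,0,-14],"angular":[0,0,0],"fingers":0}
    - {"slide":[0,0,-14],"angular":[0,0,0],"fingers":0}
    - {"slide":[0,0,-14],"angular":[0,0,0],"fingers":0}
    - {"slide":[0,0,0],"angular":[0,0,0],"fingers":0}
    - {"slide":[0,0,12],"angular":[0,0,0],"fingers":0}
    - {"slide":[0,0,18],"angular":[0,0,0],"fingers":0}
    - {"slide":[0,0,18],"angular":[0,0,0],"fingers":0}

```text
clock: 7.08
tcp_pos: [0.4934, 0.0221, -0.0152]
orientation: [-0.001, 0.966, 0.258, -0.002]
wrist_force: [0.2, -0.2, 0.1]
finger_gap: 0.0855
grip_force: 0.0
```

Call:
jog_arm:
  moves:
    - {"slide":[0,0,0],"angular":[0,0,0],"fingers":1}
    - {"slide":[0,0,0],"angular":[0,0,0],"fingers":1}
    - {"slide":[0,0,0],"angular":[0,0,0],"fingers":1}
    - {"slide":[0,0,0],"angular":[0,0,0],"fingers":1}
    - {"slide":[0,0,0],"angular":[0,0,0],"fingers":1}
    - {"slide":[0,0,0],"angular":[0,0,0],"fingers":1}
  squeeze: 70

```text
clock: 7.58
tcp_pos: [0.496, 0.0218, -0.0126]
orientation: [0.0, 0.966, 0.258, 0.001]
wrist_force: [-0.1, -0.4, 5.2]
finger_gap: 0.0484
grip_force: 73.5
```

Run:
```python
from h import *
plan([.50,.226,.15],0)
```

```text
slide [ 105.4 -175.  -162.7] ang [ 0.05 -0.11 29.85]
```

Call:
jog_arm:
  moves:
    - {"slide":[0,0,-20],"angular":[0,0,0],"fingers":1}
    - {"slide":[0,0,-50],"angular":[0,0,0],"fingers":1}
    - {"slide":[105,-175,-163],"angular":[0,0,29.9],"fingers":1}
    - {"slide":[105,-175,-163],"angular":[0,0,29.9],"fingers":1}
    - {"slide":[105,-175,-163],"angular":[0,0,29.9],"fingers":1}
    - {"slide":[105,-175,-163],"angular":[0,0,29.9],"fingers":1}
    - {"slide":[105,-175,-163],"angular":[0,0,29.9],"fingers":1}
    - {"slide":[105,-175,-163],"angular":[0,0,29.9],"fingers":1}
    - {"slide":[105,-175,-163],"angular":[0,0,29.9],"fingers":1}
    - {"slide":[105,-175,-163],"angular":[0,0,29.9],"fingers":1}

```text
clock: 8.42
tcp_pos: [0.5047, 0.1207, 0.1449]
orientation: [-0.017, 0.999, 0.03, -0.001]
wrist_force: [-0.1, -0.6, -2.3]
finger_gap: 0.0482
grip_force: 73.3
```

Call:
jog_arm:
  moves:
    - {"slide":[0,0,0],"angular":[0,0,0],"fingers":1}
    - {"slide":[0,0,0],"angular":[0,0,0],"fingers":1}
    - {"slide":[0,0,0],"angular":[0,0,0],"fingers":1}

```text
clock: 8.67
tcp_pos: [0.504, 0.1209, 0.1437]
orientation: [-0.017, 0.999, 0.03, -0.002]
wrist_force: [0.4, -0.5, -1.9]
finger_gap: 0.0488
grip_force: 73.3
```

Run:
```python
from h import *
st=get_state(); p=read_camera("wrist"); save(p,"w6"); T=wfc(p,st); print(st["tcp_pos"],st["orientation"])
for n,z in [("printing_block",.15+.0126),("chase",0),("block_seat",.004),("chase_lip",0),("chase_grip",.044),("chase_foot",.014)]:
    for r in tip_of(n,p)[:2]: print(n,np.round(r["point"],1),round(r["p"],2),at_z(p,r["point"],z,T).round(4))
```

```text
[0.50396427 0.12092908 0.14371471] [-0.01683237  0.99940458  0.0300535  -0.00198508]
printing_block [252.8 237. ] 0.75 [0.5066 0.1209 0.1626]
chase [151.9 127.2] 0.72 [0.5378 0.2233 0.    ]
block_seat [149.4 105.2] 0.85 [0.5576 0.2237 0.004 ]
chase_lip [157.9  19.5] 0.78 [0.6289 0.2158 0.    ]
chase_grip [132.2 211.7] 0.93 [0.4699 0.2272 0.044 ]
chase_foot [154.5  20. ] 0.42 [0.6258 0.2142 0.014 ]
```

View pics/w6.png

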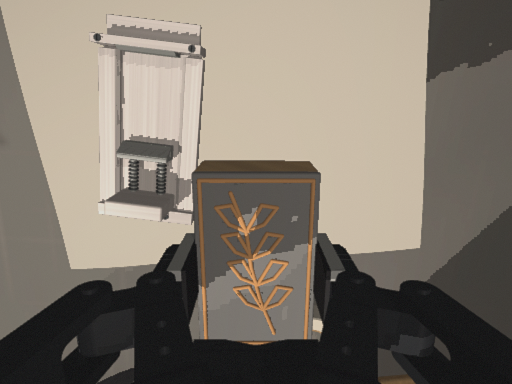

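The whole chase is visible at the left: lip edge (107,15)–(201,27), head stop at (150,45), quoin at (145,150) and grip plate at (150,210). The block is held straight. I'll fit the chase's wireframe to the image edges.

```bash
cat > fit.py <<'E'
from h import *
from scipy.optimize import minimize
def seg(a,b,n=40): return np.linspace(a,b,n)
def box(x0,x1,y,z): return [seg([x0,-y,z],[x0,y,z]),seg([x1,-y,z],[x1,y,z]),seg([x0,-y,z],[x1,-y,z]),seg([x0,y,z],[x1,y,z])]
CH=np.vstack([seg([93,-40,5],[93,40,5]),seg([76,-40,5],[93,-40,5],12),seg([76,40,5],[93,40,5],12)]+box(-72,-58,25,44)
  +[seg([-84,-45,14],[-84,45,14]),seg([-72,-30,14],[-72,-45,14],8),seg([-72,30,14],[-72,45,14],8),seg([-70,45,10],[64,45,10],60),seg([-70,-45,10],[64,-45,10],60),seg([75,-45,24],[75,45,24]),seg([67.5,-45,24],[67.5,45,24]),
   seg([-19.5,-22,26],[-19.5,22,26],30)])/1000
def fit(pic,T,P,x0,zoff=0.0,w=None):
    g=cv2.cvtColor(pic["color"],cv2.COLOR_RGB2GRAY); e=cv2.Canny(g,30,80)
    dt=np.minimum(cv2.distanceTransform(255-e,cv2.DIST_L2,5),6).astype(np.float32)
    Ti=np.linalg.inv(T); F=f(pic)
    def px(v):
        c,s=np.cos(v[2]),np.sin(v[2]); W=np.c_[v[0]+c*P[:,0]-s*P[:,1],v[1]+s*P[:,0]+c*P[:,1],P[:,2]+zoff,np.ones(len(P))]@Ti.T
        return np.c_[pic["cx"]+F*W[:,0]/W[:,2],pic["cy"]+F*W[:,1]/W[:,2]]
    def cost(v):
        q=px(v).astype(np.float32); return float((cv2.remap(dt,q[:,:1],q[:,1:],cv2.INTER_LINEAR,borderValue=6)).mean())
    best=None
    for dx in (-.008,-.004,0,.004,.008):
      for dy in (-.008,-.004,0,.004,.008):
        for a in (-.06,0,.06):
          x=np.array([x0[0]+dx,x0[1]+dy,x0[2]+a])
          r=minimize(cost,x,method="Nelder-Mead",options=dict(initial_simplex=x+np.vstack([np.zeros(3),np.diag([.003,.003,.02])]),xatol=1e-5,fatol=1e-4))
          if best is None or r.fun<best.fun: best=r
    return best.x,best.fun,px(best.x)
E
python3 - <<'E'
from fit import *
st=get_state(); p=read_camera("wrist"); T=wfc(p,st)
v,c,q=fit(p,T,CH,[.536,.226,0.0]); print(v,np.degrees(v[2]),c)
k=3; im=cv2.resize(p["color"],None,fx=k,fy=k,interpolation=cv2.INTER_CUBIC)
for a in q: cv2.circle(im,(int((a[0]+.5)*k),int((a[1]+.5)*k)),1,(255,0,0),-1)
im=cv2.resize(im[0:720,210:690],None,fx=.83,fy=.83); cv2.imwrite("pics/c7.png",im[:,:,::-1])
q=read_camera("top");
E
```

```text
[ 0.53555662  0.22353467 -0.06591798] -3.776821789212742 0.734122633934021
```

View pics/c7.png

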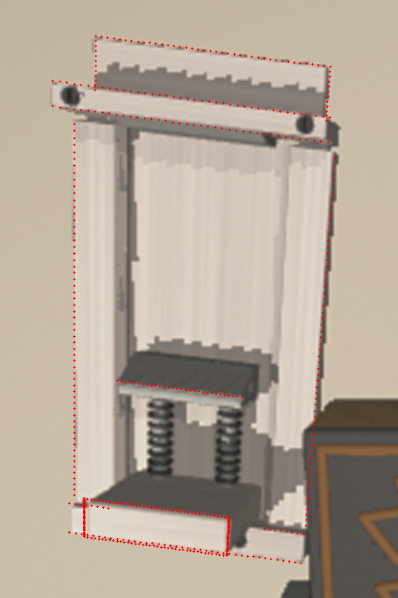

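The overlay lies on the lip, head stop, rails, plate top and quoin edge, so the fit is good: chase at (0.5356, 0.2235), yaw -3.78°. I'll move the block above its seat.

Run:
```python
from h import *
plan([.5607,.2218,.06],-3.78)
```

```text
slide [ 62.  -94.1  87.9] ang [-1.93  0.18  7.25]
```

Call:
jog_arm:
  moves:
    - {"slide":[62,-94,60],"angular":[-1.9,0.2,7.3],"fingers":1}
    - {"slide":[62,-94,60],"angular":[-1.9,0.2,7.3],"fingers":1}
    - {"slide":[62,-94,60],"angular":[-1.9,0.2,7.3],"fingers":1}
    - {"slide":[62,-94,88],"angular":[-1.9,0.2,7.3],"fingers":1}
    - {"slide":[62,-94,88],"angular":[-1.9,0.2,7.3],"fingers":1}
    - {"slide":[62,-94,88],"angular":[-1.9,0.2,7.3],"fingers":1}
    - {"slide":[62,-94,88],"angular":[-1.9,0.2,7.3],"fingers":1}
    - {"slide":[62,-94,88],"angular":[-1.9,0.2,7.3],"fingers":1}

```text
clock: 9.78
tcp_pos: [0.5572, 0.0902, 0.0667]
orientation: [-0.017, 1.0, -0.0, -0.001]
wrist_force: [-0.0, 0.3, -1.5]
finger_gap: 0.0482
grip_force: 73.2
```

Run:
```python
from fit import *
st=get_state(); print(st["tcp_pos"])
p=read_camera("top"); v,c,q=fit(p,wfc(p),CH,[.536,.224,-.066]); print("top",v,c)
p=read_camera("side"); v,c,q=fit(p,wfc(p),CH,[.536,.224,-.066]); print("side",v,c)
plan([.5607,.2218,.02],-3.78); plan([.5607,.2218,.009],-3.78)
```

```text
[0.55723137 0.09023088 0.06674535]
top [ 0.53688179  0.22760215 -0.18705793] 1.6984868049621582
side [0.54711064 0.21599949 0.03876799] 0.7492262721061707
slide [   3.4 -129.9   51.4] ang [-1.94  0.14  3.76]
slide [   3.5 -129.6   62.4] ang [-1.94  0.14  3.76]
```

The wrist joint (q6 = q1 + π − yaw) hits its limit at yaw ≈ 0. The block fits either way round, so I'll turn the tool the other way, to yaw ≈ 176°.

Run:
```python
from h import *
print(get_state()["joint_pos"].round(3)); plan([.53,.10,.144],90)
```

```text
[-1.000e-03  3.730e-01 -2.300e-01  9.690e-01  3.400e-02  3.141e+00]
slide [-27.4 -12.4 -76.6] ang [ -1.59  -1.47 -90.01]
```

Call:
jog_arm:
  moves:
    - {"slide":[-27,-12,-77],"angular":[0,0,0],"fingers":1}
    - {"slide":[-27,-12,-77],"angular":[-1.6,-1.5,-90],"fingers":1}
    - {"slide":[-27,-12,-77],"angular":[-1.6,-1.5,-90],"fingers":1}
    - {"slide":[-27,-12,-77],"angular":[-1.6,-1.5,-90],"fingers":1}
    - {"slide":[-27,-12,-77],"angular":[-1.6,-1.5,-90],"fingers":1}
    - {"slide":[-27,-12,-77],"angular":[-1.6,-1.5,-90],"fingers":1}
    - {"slide":[-27,-12,-77],"angular":[-1.6,-1.5,-90],"fingers":1}
    - {"slide":[-27,-12,-77],"angular":[-1.6,-1.5,-90],"fingers":1}
    - {"slide":[-27,-12,-77],"angular":[-1.6,-1.5,-90],"fingers":1}
    - {"slide":[-27,-12,-77],"angular":[-1.6,-1.5,-90],"fingers":1}

```text
clock: 10.72
tcp_pos: [0.5307, 0.0995, 0.1456]
orientation: [-0.005, 0.844, 0.537, 0.0]
wrist_force: [0.3, 0.7, -1.4]
finger_gap: 0.0484
grip_force: 73.5
```

Run:
```python
from h import *
s=get_state();print(s["tcp_pos"],s["joint_pos"].round(3)); plan([.57,.12,.144],176.2)
```

```text
[0.53069096 0.09947323 0.14555101] [ 0.031  0.276 -0.163  1.136  0.009  2.039]
slide [35.2 26.9  1.5] ang [ 2.0000e-02 -6.7000e-01 -1.1123e+02]
```

Call:
jog_arm:
  moves:
    - {"slide":[35,27,2],"angular":[0,-0.7,-111],"fingers":1}
    - {"slide":[35,27,2],"angular":[0,-0.7,-111],"fingers":1}
    - {"slide":[35,27,2],"angular":[0,-0.7,-111],"fingers":1}
    - {"slide":[35,27,2],"angular":[0,-0.7,-111],"fingers":1}
    - {"slide":[35,27,2],"angular":[0,-0.7,-111],"fingers":1}
    - {"slide":[35,27,2],"angular":[0,-0.7,-111],"fingers":1}
    - {"slide":[35,27,2],"angular":[0,-0.7,-111],"fingers":1}
    - {"slide":[35,27,2],"angular":[0,-0.7,-111],"fingers":1}
    - {"slide":[35,27,2],"angular":[0,-0.7,-111],"fingers":1}
    - {"slide":[35,27,2],"angular":[0,-0.7,-111],"fingers":1}

```text
clock: 11.55
tcp_pos: [0.57, 0.1195, 0.1434]
orientation: [-0.002, 0.37, 0.929, 0.0]
wrist_force: [0.6, -0.7, -1.7]
finger_gap: 0.0487
grip_force: 73.6
```

Call:
jog_arm:
  moves:
    - {"slide":[0,0,0],"angular":[0,0,-39.5],"fingers":1}
    - {"slide":[0,0,0],"angular":[0,0,-39.5],"fingers":1}
    - {"slide":[0,0,0],"angular":[0,0,-39.5],"fingers":1}
    - {"slide":[0,0,0],"angular":[0,0,-39.5],"fingers":1}
    - {"slide":[0,0,0],"angular":[0,0,-39.5],"fingers":1}
    - {"slide":[0,0,0],"angular":[0,0,-39.5],"fingers":1}
    - {"slide":[0,0,0],"angular":[0,0,-39.5],"fingers":1}
    - {"slide":[0,0,0],"angular":[0,0,-39.5],"fingers":1}

```text
clock: 12.22
tcp_pos: [0.5701, 0.1195, 0.1432]
orientation: [-0.002, 0.038, 0.999, 0.001]
wrist_force: [-0.2, -0.2, -1.4]
finger_gap: 0.0482
grip_force: 73.6
```

Run:
```python
from fit import *
s=get_state();print(s["tcp_pos"],s["joint_pos"].round(3)); p=read_camera("wrist"); save(p,"w8"); T=wfc(p,s)
print("camx",T[:3,3]); v,c,q=fit(p,T,CH,[.536,.224,-.066]); print(v,c,q.min(0),q.max(0))
for n,z in [("chase",0),("block_seat",.004),("chase_lip",0),("chase_grip",.044),("chase_foot",.014)]:
    for r in tip_of(n,p)[:1]: print(n,np.round(r["point"],1),round(r["p"],2),at_z(p,r["point"],z,T).round(4))
plan([.57,.12,.144],176.2)
```

```text
[0.57007045 0.11945236 0.14323649] [ 0.068  0.357 -0.055  1.163  0.002  0.144]
camx [0.5015813  0.12336581 0.30887126]
[ 0.53553145  0.22356061 -0.06642893] 0.7443752884864807 [316.85998394  25.08551069] [435.77914288 226.33782074]
chase [367.1 128.5] 0.65 [0.535 0.224 0.   ]
block_seat [367.1 161.5] 0.55 [0.565  0.2231 0.004 ]
chase_lip [360.8 223.1] 0.82 [0.6274 0.2189 0.    ]
chase_grip [389.4  45.2] 0.8 [0.4705 0.2254 0.044 ]
chase_foot [380.1  30.3] 0.89 [0.4551 0.2291 0.014 ]
slide [ 0.1  0.7 -1.3] ang [ 0.07 -0.27 -0.52]
```

The chase fit from the opposite view gives the same pose (0.5355, 0.2236, -3.8°), so the camera bias is negligible. Next I'll check the block's offset in the grip and go above the seat.

Run:
```python
from h import *
im=cv2.imread("pics/w8.png",0).astype(int)
print(im[150:190,225:285].mean(1).round().astype(int).tolist()); print(im[215:225,180:206].mean(0).round().astype(int).tolist(),im[215:225,306:332].mean(0).round().astype(int).tolist())
plan([.5573,.2222,.10],176.2); plan([.5573,.2222,.03],176.2)
```

```text
[184, 184, 184, 184, 184, 184, 184, 183, 185, 182, 117, 103, 104, 104, 104, 104, 105, 105, 105, 106, 110, 97, 87, 118, 116, 113, 113, 113, 123, 160, 162, 139, 95, 111, 113, 113, 113, 113, 113, 113]
[182, 182, 182, 183, 182, 183, 182, 182, 182, 182, 183, 183, 184, 173, 105, 111, 113, 104, 92, 128, 149, 148, 128, 110, 112, 113] [122, 123, 119, 98, 134, 154, 157, 125, 119, 120, 121, 118, 149, 183, 174, 119, 164, 171, 171, 164, 154, 149, 148, 157, 164, 169]
slide [ 20.2 101.6  42.9] ang [ 0.07 -0.27 -0.52]
slide [ 19.9 101.5 112.9] ang [ 0.07 -0.27 -0.52]
```

Call:
jog_arm:
  moves:
    - {"slide":[20,102,0],"angular":[0,-0.3,-0.5],"fingers":1}
    - {"slide":[20,102,0],"angular":[0,-0.3,-0.5],"fingers":1}
    - {"slide":[20,102,40],"angular":[0,-0.3,-0.5],"fingers":1}
    - {"slide":[20,102,80],"angular":[0,-0.3,-0.5],"fingers":1}
    - {"slide":[20,102,113],"angular":[0,-0.3,-0.5],"fingers":1}
    - {"slide":[20,102,113],"angular":[0,-0.3,-0.5],"fingers":1}
    - {"slide":[20,102,113],"angular":[0,-0.3,-0.5],"fingers":1}
    - {"slide":[20,102,113],"angular":[0,-0.3,-0.5],"fingers":1}

```text
clock: 13.18
tcp_pos: [0.5585, 0.2227, 0.0316]
orientation: [0.001, 0.033, 0.999, 0.001]
wrist_force: [-0.7, 0.4, -1.2]
finger_gap: 0.0483
grip_force: 73.6
```

Run:
```python
from h import *
plan([.5573,.2222,.012],176.2);plan([.5573,.2222,-.0086],176.2)
```

```text
slide [ 1.2 -0.6 19.6] ang [ 0.1   0.14 -0.02]
slide [ 1.2 -0.7 40.2] ang [ 0.1   0.14 -0.02]
```

Call:
jog_arm:
  moves:
    - {"slide":[0.5,-0.4,10],"angular":[0,0,0],"fingers":1}
    - {"slide":[0.5,-0.4,18],"angular":[0,0,0],"fingers":1}
    - {"slide":[0.5,-0.4,24],"angular":[0,0,0],"fingers":1}
    - {"slide":[0.5,-0.4,28],"angular":[0,0,0],"fingers":1}
    - {"slide":[0.5,-0.4,28],"angular":[0,0,0],"fingers":1}
  squeeze: 90

```text
clock: 13.6
tcp_pos: [0.5608, 0.2225, 0.0033]
orientation: [0.004, 0.033, 0.999, 0.001]
wrist_force: [5.7, 0.3, 0.3]
finger_gap: 0.0476
grip_force: 99.2
```

Call:
jog_arm:
  moves:
    - {"slide":[0,0,3],"angular":[0,0,0],"fingers":1}
    - {"slide":[0,0,5],"angular":[0,0,0],"fingers":1}
    - {"slide":[0,0,5],"angular":[0,0,0],"fingers":1}

```text
clock: 13.85
tcp_pos: [0.5591, 0.2225, -0.0021]
orientation: [0.002, 0.033, 0.999, 0.001]
wrist_force: [4.5, -0.0, 1.1]
finger_gap: 0.0481
grip_force: 99.0
```

Call:
jog_arm:
  moves:
    - {"slide":[0,0,3],"angular":[0,0,0],"fingers":1}
    - {"slide":[0,0,5],"angular":[0,0,0],"fingers":1}
    - {"slide":[0,0,5],"angular":[0,0,0],"fingers":1}

```text
clock: 14.1
tcp_pos: [0.5577, 0.2223, -0.0083]
orientation: [0.001, 0.033, 0.999, 0.001]
wrist_force: [4.3, 0.4, 1.1]
finger_gap: 0.0481
grip_force: 99.1
```

Call:
jog_arm:
  moves:
    - {"slide":[0,0,1.5],"angular":[0,0,0],"fingers":1}
    - {"slide":[0,0,3],"angular":[0,0,0],"fingers":1}
    - {"slide":[0,0,3],"angular":[0,0,0],"fingers":1}

```text
clock: 14.35
tcp_pos: [0.5577, 0.2223, -0.0084]
orientation: [0.002, 0.033, 0.999, 0.001]
wrist_force: [-0.4, -2.0, 18.9]
finger_gap: 0.0481
grip_force: 101.0
```

The block is on the floor (19 N at the expected height). I'll release it, then press on top with closed fingers to be sure.

Call:
jog_arm:
  moves:
    - {"slide":[0,0,-2],"angular":[0,0,0],"fingers":0}
    - {"slide":[0,0,-2],"angular":[0,0,0],"fingers":0}
    - {"slide":[0,0,-2],"angular":[0,0,0],"fingers":0}
    - {"slide":[0,0,-2],"angular":[0,0,0],"fingers":0}
    - {"slide":[0,0,-2],"angular":[0,0,0],"fingers":0}
    - {"slide":[0,0,-40],"angular":[0,0,0],"fingers":0}
    - {"slide":[0,0,-60],"angular":[0,0,0],"fingers":0}
    - {"slide":[40,60,-160],"angular":[0,0,0],"fingers":0}
    - {"slide":[40,60,-160],"angular":[0,0,0],"fingers":0}
    - {"slide":[40,60,-160],"angular":[0,0,0],"fingers":0}

```text
clock: 15.18
tcp_pos: [0.5197, 0.2849, 0.1498]
orientation: [-0.0, 0.034, 0.999, 0.0]
wrist_force: [0.7, 0.4, 0.2]
finger_gap: 0.0853
grip_force: 0.0
```

Call:
jog_arm:
  moves:
    - {"slide":[0,0,0],"angular":[0,0,0],"fingers":0}
    - {"slide":[0,0,0],"angular":[0,0,0],"fingers":0}

```text
clock: 15.35
tcp_pos: [0.5213, 0.2863, 0.1511]
orientation: [0.002, 0.032, 0.999, 0.001]
wrist_force: [0.4, -0.4, 0.2]
finger_gap: 0.0853
grip_force: 0.0
```

```bash
cat > blk.py <<'E'
from fit import *
# block top (z=32 in the chase), quoin edge: fit separately
BL=np.vstack(box(-40,40,25,28))/1000
def report(tag="w"):
    s=get_state(); p=read_camera("wrist"); save(p,tag); T=wfc(p,s); print(s["tcp_pos"],"cam",T[:3,3].round(3))
    v,c,q=fit(p,T,CH[:-30],[.536,.224,-.066]); print("chase",v,c)
    cs,sn=np.cos(v[2]),np.sin(v[2]); x0=[v[0]+.025*cs,v[1]+.025*sn,v[2]]
    for z in (.004,.007):
        b,c,q=fit(p,T,BL,x0,zoff=z); d=b-v; print("block",b,c,"rel mm",1000*(cs*d[0]+sn*d[1]),1000*(-sn*d[0]+cs*d[1]),"yaw",b[2]-v[2])
    return s,p,T,v
E
python3 - <<'E'
from blk import *
report("w9")
E
```

```text
[0.52134307 0.28633598 0.15105339] cam [0.451 0.289 0.316]
chase [ 0.53032211  0.22286022 -0.07182933] 0.9119555354118347
block [ 0.55101286  0.22492977 -0.06552261] 0.5290192365646362 rel mm 20.488866189381238 3.5491392840668747 yaw 0.006306726892145287
block [ 0.55043872  0.2260817  -0.0656297 ] 0.32974013686180115 rel mm 19.833543305425955 4.656900414226036 yaw 0.006199635397703712
```

Run:
```python
from h import *
plan([.60,.14,.16],176.2)
```

```text
slide [ -88.7 -139.7  -11. ] ang [0.08 0.08 0.08]
```

Call:
jog_arm:
  moves:
    - {"slide":[-89,-140,-11],"angular":[0,0,0],"fingers":1}
    - {"slide":[-89,-140,-11],"angular":[0,0,0],"fingers":1}
    - {"slide":[-89,-140,-11],"angular":[0,0,0],"fingers":1}
    - {"slide":[-89,-140,-11],"angular":[0,0,0],"fingers":1}
    - {"slide":[-89,-140,-11],"angular":[0,0,0],"fingers":1}
    - {"slide":[-89,-140,-11],"angular":[0,0,0],"fingers":1}
    - {"slide":[-89,-140,-11],"angular":[0,0,0],"fingers":1}

```text
clock: 15.98
tcp_pos: [0.5991, 0.1381, 0.1576]
orientation: [-0.002, 0.034, 0.999, 0.0]
wrist_force: [-0.6, -0.2, -0.5]
finger_gap: -0.0
grip_force: 0.0
```

Run:
```python
from blk import *
s,p,T,v=report("w10")
```

```text
[0.59910571 0.13808025 0.15761531] cam [0.531 0.142 0.323]
chase [ 0.52938244  0.22394032 -0.07158082] 1.9007418155670166
block [ 0.55489049  0.22180377 -0.06802911] 0.30659136176109314 rel mm 25.59553203275825 -0.30675136141162446 yaw 0.00355171548808908
block [ 0.55710632  0.21690441 -0.06831823] 0.3987793028354645 rel mm 28.156093260654323 -5.035085721458405 yaw 0.003262596050434677
```

The block now lies at chase (25.6, -0.3) mm, turned 0.004 rad and seated low. The chase itself slid about 6 mm toward its foot. I'll press both ends of the block to make sure it is flat.

Run:
```python
from h import *
plan([.525,.2239,.03],176);plan([.525,.2239,.010],176);
```

```text
slide [ 79.1  79.7 128.3] ang [ 0.05 -0.16  0.19]
slide [ 79.   79.7 148.3] ang [ 0.05 -0.16  0.19]
```

Call:
jog_arm:
  moves:
    - {"slide":[79,80,40],"angular":[0,0,0],"fingers":1}
    - {"slide":[79,80,40],"angular":[0,0,0],"fingers":1}
    - {"slide":[79,80,80],"angular":[0,0,0],"fingers":1}
    - {"slide":[79,80,120],"angular":[0,0,0],"fingers":1}
    - {"slide":[79,80,138],"angular":[0,0,0],"fingers":1}
    - {"slide":[79,80,144],"angular":[0,0,0],"fingers":1}
    - {"slide":[79,80,147],"angular":[0,0,0],"fingers":1}
    - {"slide":[79,80,149],"angular":[0,0,0],"fingers":1}
    - {"slide":[79,80,149],"angular":[0,0,0],"fingers":1}

```text
clock: 16.78
tcp_pos: [0.5282, 0.2247, 0.0122]
orientation: [0.002, 0.033, 0.999, 0.001]
wrist_force: [0.2, -0.7, 0.4]
finger_gap: -0.0003
grip_force: 0.0
```

Call:
jog_arm:
  moves:
    - {"slide":[0,0,1],"angular":[0,0,0],"fingers":1}
    - {"slide":[0,0,1.5],"angular":[0,0,0],"fingers":1}
    - {"slide":[0,0,1.5],"angular":[0,0,0],"fingers":1}

```text
clock: 17.03
tcp_pos: [0.5279, 0.2242, 0.0104]
orientation: [0.001, 0.033, 0.999, 0.001]
wrist_force: [0.2, -0.3, 0.3]
finger_gap: 0.0003
grip_force: 0.0
```

Call:
jog_arm:
  moves:
    - {"slide":[0,0,1],"angular":[0,0,0],"fingers":1}
    - {"slide":[0,0,2],"angular":[0,0,0],"fingers":1}
    - {"slide":[0,0,2],"angular":[0,0,0],"fingers":1}

```text
clock: 17.28
tcp_pos: [0.5278, 0.2243, 0.0098]
orientation: [0.002, 0.033, 0.999, 0.001]
wrist_force: [-3.5, -1.8, 13.7]
finger_gap: 0.0
grip_force: 7.1
```

Call:
jog_arm:
  moves:
    - {"slide":[0,0,-6],"angular":[0,0,0],"fingers":1}
    - {"slide":[-54,3,-6],"angular":[0,0,0],"fingers":1}
    - {"slide":[-54,3,-6],"angular":[0,0,0],"fingers":1}
    - {"slide":[-54,3,-2],"angular":[0,0,0],"fingers":1}
    - {"slide":[-54,3,-1],"angular":[0,0,0],"fingers":1}
    - {"slide":[-54,3,0],"angular":[0,0,0],"fingers":1}
    - {"slide":[-54,3,0],"angular":[0,0,0],"fingers":1}

```text
clock: 17.87
tcp_pos: [0.5844, 0.2237, 0.0099]
orientation: [0.004, 0.033, 0.999, 0.001]
wrist_force: [5.0, -1.1, 6.9]
finger_gap: -0.0003
grip_force: 3.6
```

Both block ends touch at the same height (0.0098, so the top is at 0.032): flat and locked. Now I'll turn the tool to grip the chase's plate, and look again on the way.

Run:
```python
from h import *
plan([.51,.17,.18],86)
```

```text
slide [  69.3  -58.2 -170.8] ang [ 0.45  0.27 90.17]
```

Call:
jog_arm:
  moves:
    - {"slide":[0,0,-40],"angular":[0,0,0],"fingers":1}
    - {"slide":[69,-58,-171],"angular":[0.4,0.3,90],"fingers":1}
    - {"slide":[69,-58,-171],"angular":[0.4,0.3,90],"fingers":1}
    - {"slide":[69,-58,-171],"angular":[0.4,0.3,90],"fingers":1}
    - {"slide":[69,-58,-171],"angular":[0.4,0.3,90],"fingers":1}
    - {"slide":[69,-58,-171],"angular":[0.4,0.3,90],"fingers":1}
    - {"slide":[69,-58,-171],"angular":[0.4,0.3,90],"fingers":0.7}
    - {"slide":[69,-58,-171],"angular":[0.4,0.3,90],"fingers":0.7}
    - {"slide":[69,-58,-171],"angular":[0.4,0.3,90],"fingers":0.7}
    - {"slide":[69,-58,-171],"angular":[0.4,0.3,90],"fingers":0.7}

```text
clock: 18.7
tcp_pos: [0.5067, 0.1701, 0.1781]
orientation: [-0.002, 0.564, 0.826, -0.002]
wrist_force: [-0.6, 0.5, 0.5]
finger_gap: 0.0256
grip_force: 0.0
```

Call:
jog_arm:
  moves:
    - {"slide":[0,0,0],"angular":[0,0,18],"fingers":0.7}
    - {"slide":[0,0,0],"angular":[0,0,18],"fingers":0.7}
    - {"slide":[0,0,0],"angular":[0,0,18],"fingers":0.7}
    - {"slide":[0,0,0],"angular":[0,0,18],"fingers":0.7}
    - {"slide":[0,0,0],"angular":[0,0,18],"fingers":0.7}

```text
clock: 19.12
tcp_pos: [0.5071, 0.1702, 0.178]
orientation: [-0.002, 0.683, 0.731, -0.002]
wrist_force: [-0.2, 0.5, 0.8]
finger_gap: 0.0256
grip_force: 0.0
```

Run:
```python
from blk import *
CH2=np.vstack([CH,BL+[.025,0,.004]])
s=get_state(); p=read_camera("wrist"); save(p,"w11"); T=wfc(p,s); print(s["tcp_pos"],s["finger_gap"])
plan(s["tcp_pos"],86)
for P in (CH[:-30],CH2): v,c,q=fit(p,T,P,[.531,.2235,-.07]); print("chase",v,c,q.min(0),q.max(0))
b,c,q=fit(p,T,BL,[.5549,.2218,-.07],zoff=.004); print("block",b,c)
for r in tip_of("chase_grip",p)[:1]: print(r["p"],at_z(p,r["point"],.044,T))
g=R.from_euler("z",v[2]).apply([-.065,0,0])+[v[0],v[1],0]; print(g)
plan([g[0],g[1],.06],np.degrees(v[2])+90); plan([g[0],g[1],-.004],np.degrees(v[2])+90)
```

```text
[0.50709309 0.17018472 0.17795725] 0.025556028568141945
slide [ 0.  -0.2  0.1] ang [-0.33  0.04  7.87]
chase [ 0.52981721  0.22296367 -0.06892064] 0.6231915950775146 [194.78803041  53.0066016 ] [385.84478899 172.80355286]
chase [ 0.52978634  0.2230091  -0.0681467 ] 0.7127090096473694 [194.78703998  53.02093378] [385.80788697 172.70380852]
block [ 0.55700649  0.21931203 -0.0731329 ] 0.41844138503074646
0.72 [0.4630977  0.22726118 0.044     ]
[0.46493721 0.22743521 0.        ]
slide [ 60.  -37.9 118.3] ang [-0.33  0.04  7.76]
slide [ 60.  -37.5 182.3] ang [-0.33  0.04  7.76]
```

Call:
jog_arm:
  moves:
    - {"slide":[60,-38,60],"angular":[-0.3,0,7.8],"fingers":0.7}
    - {"slide":[60,-38,60],"angular":[-0.3,0,7.8],"fingers":0.7}
    - {"slide":[60,-38,80],"angular":[-0.3,0,7.8],"fingers":0.7}
    - {"slide":[60,-38,118],"angular":[-0.3,0,7.8],"fingers":0.7}
    - {"slide":[60,-38,118],"angular":[-0.3,0,7.8],"fingers":0.7}
    - {"slide":[60,-38,118],"angular":[-0.3,0,7.8],"fingers":0.7}

```text
clock: 19.72
tcp_pos: [0.4633, 0.227, 0.0591]
orientation: [-0.001, 0.731, 0.682, -0.003]
wrist_force: [0.9, 0.8, 1.3]
finger_gap: 0.0256
grip_force: 0.0
```

Run:
```python
from h import *
s=get_state(); print(s["tcp_pos"]); plan([.4649,.2274,-.004],86.1)
```

```text
[0.46329289 0.2269937  0.05912243]
slide [ 0.7  1.9 63.1] ang [-0.26  0.15 -0.08]
```

Call:
jog_arm:
  moves:
    - {"slide":[0.5,1,15],"angular":[-0.2,0.1,0],"fingers":0.7}
    - {"slide":[0.5,1,30],"angular":[-0.2,0.1,0],"fingers":0.7}
    - {"slide":[0.5,1,45],"angular":[-0.2,0.1,0],"fingers":0.7}
    - {"slide":[0.5,1,55],"angular":[-0.2,0.1,0],"fingers":0.7}
    - {"slide":[0.5,1,61],"angular":[-0.2,0.1,0],"fingers":0.7}
    - {"slide":[0.5,1,62],"angular":[-0.2,0.1,0],"fingers":0.7}
    - {"slide":[0.5,1,62],"angular":[-0.2,0.1,0],"fingers":0.7}

```text
clock: 20.3
tcp_pos: [0.4674, 0.2279, -0.0008]
orientation: [0.001, 0.732, 0.682, 0.002]
wrist_force: [-1.1, -0.1, 0.4]
finger_gap: 0.0251
grip_force: 0.0
```

Call:
jog_arm:
  moves:
    - {"slide":[0,0,0],"angular":[0,0,0],"fingers":1}
    - {"slide":[0,0,0],"angular":[0,0,0],"fingers":1}
    - {"slide":[0,0,0],"angular":[0,0,0],"fingers":1}
    - {"slide":[0,0,0],"angular":[0,0,0],"fingers":1}
  squeeze: 110

```text
clock: 20.63
tcp_pos: [0.4674, 0.2281, -0.0002]
orientation: [0.001, 0.732, 0.682, 0.002]
wrist_force: [-1.6, -1.4, 5.8]
finger_gap: 0.0115
grip_force: 108.5
```

The plate is gripped (gap consistent with 14 mm). Before lifting, I'll fit the bed's wireframe in the pictures already saved.

```bash
cat > bed.py <<'E'
from fit import *
def lin(a,b): n=max(8,int(np.linalg.norm(np.subtract(a,b))/3)); return np.linspace(a,b,n)
B=[]
for s in (1,-1):
    B+=[lin([-125,63*s,44],[125,63*s,44]),lin([-125,82*s,44],[125,82*s,44])]
    B+=[lin([e,63*s,44],[e,82*s,44]) for e in (-125,125)]
B=np.vstack(B)/1000
def fitbed(img,cam,T,x0,P=B):
    pic=dict(cam); pic["color"]=img
    g=cv2.cvtColor(img,cv2.COLOR_RGB2GRAY); e=cv2.Canny(g,40,100); dt=np.minimum(cv2.distanceTransform(255-e,cv2.DIST_L2,5),6).astype(np.float32)
    Ti=np.linalg.inv(T); F=f(pic); H,Wd=g.shape
    def px(v):
        c,s=np.cos(v[2]),np.sin(v[2]); W=np.c_[v[0]+c*P[:,0]-s*P[:,1],v[1]+s*P[:,0]+c*P[:,1],P[:,2],np.ones(len(P))]@Ti.T
        return np.c_[pic["cx"]+F*W[:,0]/W[:,2],pic["cy"]+F*W[:,1]/W[:,2]]
    q0=px(x0); vis=(q0[:,0]>4)&(q0[:,0]<Wd-5)&(q0[:,1]>4)&(q0[:,1]<H-5)
    def cost(v):
        q=px(v)[vis].astype(np.float32); return float(cv2.remap(dt,q[:,:1],q[:,1:],cv2.INTER_LINEAR,borderValue=3).mean())
    best=None
    for dx in (-.008,-.003,.003,.008):
      for dy in (-.008,-.003,.003,.008):
        for a in (-.04,0,.04):
          x=np.array(x0)+[dx,dy,a]
          r=minimize(cost,x,method="Nelder-Mead",options=dict(initial_simplex=x+np.vstack([np.zeros(3),np.diag([.003,.003,.02])]),xatol=1e-5,fatol=1e-4))
          if best is None or r.fun<best.fun: best=r
    return best.x,best.fun,px(best.x),vis.sum()
E
python3 - <<'E'
from bed import *
L=lambda n: cv2.imread(f"pics/{n}.png")[:,:,::-1].copy()
w=read_camera("wrist")
for n,s in (("w1",dict(tcp_pos=[.3860947,-.14857994,.2379122],orientation=[0,.973,.23,0])),("w2",dict(tcp_pos=[.42115,-.00003,.24912],orientation=[0,.973,.229,0]))):
    v,c,q,k=fitbed(L(n),w,wfc(w,s),[.541,-.266,.06]); print(n,v,c,k)
for n in ("top","side"):
    p=read_camera(n); v,c,q,k=fitbed(L(n),p,wfc(p),[.541,-.266,.06]); print(n,v,c,k)
    if n=="side": v0=v
E
```

```text
w1 [ 0.55566952 -0.25788172  0.05554818] 2.1973021030426025 235
w2 [ 0.54821119 -0.24964471  0.05817728] 0.8680418133735657 167
top [ 0.5402722  -0.25721697  0.06509361] 0.798882007598877 364
side [ 0.53733976 -0.26329193  0.06158383] 1.6906431913375854 348
```

The fits disagree by several mm, so I'll let go for a moment and look at the bed from straight above.

Run:
```python
from h import *
plan([.4674,.2281,.12],86.1);plan([.50,-.265,.25],3.5)
```

```text
slide [   0.2    0.7 -120.3] ang [ 0.31 -0.09 -0.14]
slide [-489.2   68.6 -250.7] ang [ 0.19 -0.3  82.46]
```

Call:
jog_arm:
  moves:
    - {"slide":[0,0,0],"angular":[0,0,0],"fingers":0.7}
    - {"slide":[0,0,0],"angular":[0,0,0],"fingers":0.7}
    - {"slide":[0,0,0],"angular":[0,0,0],"fingers":0.7}
    - {"slide":[0,0,-40],"angular":[0,0,0],"fingers":0.7}
    - {"slide":[0,0,-80],"angular":[0,0,0],"fingers":0.7}
    - {"slide":[0,0,-120],"angular":[0,0,0],"fingers":0.7}
    - {"slide":[-200,20,-250],"angular":[0,0,40],"fingers":0.7}
    - {"slide":[-200,20,-250],"angular":[0,0,40],"fingers":0.7}
    - {"slide":[-200,20,-250],"angular":[0,0,40],"fingers":0.7}
    - {"slide":[-200,20,-250],"angular":[0,0,40],"fingers":0.7}

```text
clock: 21.62
tcp_pos: [0.4696, 0.0867, 0.2101]
orientation: [0.001, 0.879, 0.477, 0.002]
wrist_force: [0.6, -0.5, -0.1]
finger_gap: 0.0254
grip_force: 0.0
```

Run:
```python
from h import *
print(get_state()["tcp_pos"]);plan([.50,-.265,.25],3.5)
```

```text
[0.46956394 0.08674363 0.21012938]
slide [-278.4  217.1  -40. ] ang [ 0.09 -0.25 53.52]
```

Call:
jog_arm:
  moves:
    - {"slide":[-278,217,-40],"angular":[0,0,53.5],"fingers":0.7}
    - {"slide":[-278,217,-40],"angular":[0,0,53.5],"fingers":0.7}
    - {"slide":[-278,217,-40],"angular":[0,0,53.5],"fingers":0.7}
    - {"slide":[-278,217,-40],"angular":[0,0,53.5],"fingers":0.7}
    - {"slide":[-278,217,-40],"angular":[0,0,53.5],"fingers":0.7}
    - {"slide":[-278,217,-40],"angular":[0,0,53.5],"fingers":0.7}
    - {"slide":[-278,217,-40],"angular":[0,0,53.5],"fingers":0.7}
    - {"slide":[-278,217,-40],"angular":[0,0,53.5],"fingers":0.7}
    - {"slide":[-278,217,-40],"angular":[0,0,53.5],"fingers":0.7}
    - {"slide":[-278,217,-40],"angular":[0,0,53.5],"fingers":0.7}

```text
clock: 22.45
tcp_pos: [0.5025, -0.2685, 0.2482]
orientation: [0.001, 1.0, 0.031, 0.002]
wrist_force: [0.3, 0.1, 0.1]
finger_gap: 0.0254
grip_force: 0.0
```

Call:
jog_arm:
  moves:
    - {"slide":[0,0,0],"angular":[0,0,0],"fingers":0.7}
    - {"slide":[0,0,0],"angular":[0,0,0],"fingers":0.7}

```text
clock: 22.62
tcp_pos: [0.5018, -0.2627, 0.2482]
orientation: [-0.001, 0.999, 0.033, 0.001]
wrist_force: [-0.7, 0.4, -0.9]
finger_gap: 0.0256
grip_force: 0.0
```

Run:
```python
from bed import *
s=get_state(); p=read_camera("wrist"); save(p,"w12"); T=wfc(p,s); print(s["tcp_pos"],s["orientation"],T[:3,3])
np.savez("w12.npz",T=T,cx=p["cx"],cy=p["cy"],fovy=p["fovy"])
for n,z in [("press_bed",0),("bed_seat",.012),("lug_mouth",.012),("catch_shut",.0275)]:
    for r in tip_of(n,p)[:1]: print(n,np.round(r["point"],1),round(r["p"],2),at_z(p,r["point"],z,T).round(4))
v,c,q,k=fitbed(p["color"],p,T,[.541,-.262,.06]); print(v,c,k,q.min(0),q.max(0))
im=cv2.resize(p["color"],(768,576),interpolation=cv2.INTER_CUBIC)
for a in q: cv2.circle(im,(int(a[0]*1.5+.75),int(a[1]*1.5+.75)),1,(255,0,0),-1)
cv2.imwrite("pics/b12.png",im[:,:,::-1])
```

```text
[ 0.50180832 -0.26273662  0.24823836] [-8.84402382e-04  9.99446944e-01  3.32089913e-02  1.47851626e-03] [ 0.5677309  -0.25956188  0.41381311]
press_bed [258.3 120.2] 0.97 [ 0.543  -0.2638  0.    ]
bed_seat [259.8 118.6] 0.68 [ 0.5457 -0.2653  0.012 ]
lug_mouth [258.1  37.5] 0.89 [ 0.6338 -0.2573  0.012 ]
catch_shut [260.  185.4] 0.91 [ 0.4681 -0.2708  0.0275]
[ 0.55439989 -0.25823356  0.06660078] 2.5916948318481445 337 [170.72961841 -18.88298463] [337.32322141 220.04974862]
```

View pics/b12.png

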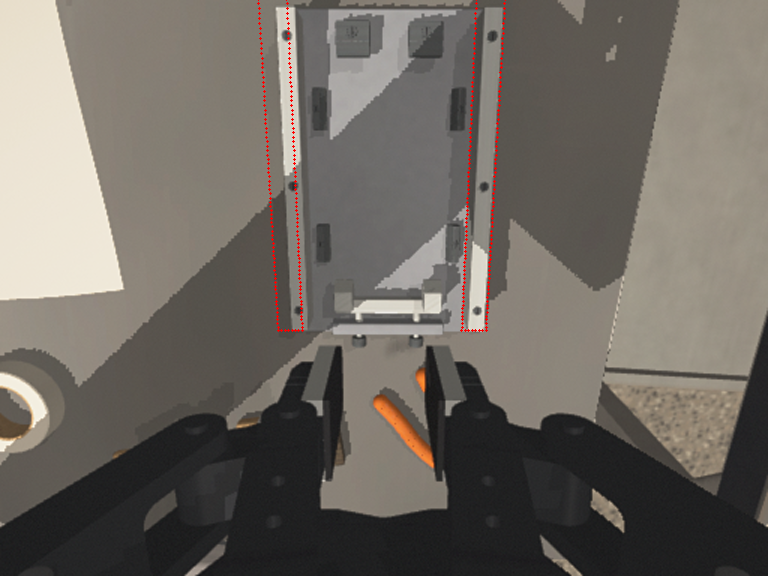

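The bed is clear: rail outer corners in original pixels near (185,5), (335,5), (194,220) and (325,220); lug fronts at row ≈ 37; catch noses at row ≈ 188–207. My model's rail was too wide, since the overlay lies outside the rails. I'll recompute from these features.

Run:
```python
from bed import *
im=cv2.imread("pics/w12.png"); d=np.load("w12.npz"); p={k:float(d[k]) for k in("cx","cy","fovy")}; p["color"]=im; T=d["T"]
for n,q in dict(LH=(184.7,5.3),RH=(335.3,5.3),LF=(194,220),RF=(324.7,220)).items():
    print(n,[at_z(p,q,z,T).round(4)[:2] for z in (.044,.012)])
g=cv2.cvtColor(im,cv2.COLOR_BGR2GRAY).astype(float); gx=cv2.Sobel(g,cv2.CV_64F,1,0)
for r in (60,100,150,190):   # strongest vertical edges per row with sign
    row=gx[r-1:r+2].mean(0); pk=[c for c in range(170,350) if abs(row[c])>60 and abs(row[c])==abs(row[max(0,c-2):c+3]).max()]
    print(r,[(c,int(row[c]),round(at_z(p,(c,r),.044,T)[1]*1000,1)) for c in pk])
gy=cv2.Sobel(g,cv2.CV_64F,0,1)
for c in (205,235,255,283,306):
    col=gy[:,c-1:c+2].mean(1); print("col",c,[(r,int(col[r])) for r in range(1,235) if abs(col[r])>70 and abs(col[r])==abs(col[max(0,r-2):r+3]).max()])
```

```text
LH [array([ 0.6533, -0.182 ]), array([ 0.6607, -0.1753])]
RH [array([ 0.6632, -0.3325]), array([ 0.6715, -0.3388])]
LF [array([ 0.4249, -0.1953]), array([ 0.4125, -0.1897])]
RF [array([ 0.4353, -0.3497]), array([ 0.4238, -0.3575])]
60 [(186, 385, np.float64(-183.9)), (198, -451, np.float64(-196.4)), (203, 77, np.float64(-201.6)), (207, -149, np.float64(-205.8)), (218, 205, np.float64(-217.2)), (255, -200, np.float64(-255.7)), (301, -208, np.float64(-303.5)), (310, 135, np.float64(-312.9)), (315, -89, np.float64(-318.1)), (320, 252, np.float64(-323.3)), (332, -193, np.float64(-335.8))]
100 [(188, 383, np.float64(-186.5)), (200, -484, np.float64(-199.4)), (204, 74, np.float64(-203.6)), (313, -93, np.float64(-320.5)), (318, 254, np.float64(-325.9)), (330, -223, np.float64(-338.7))]
150 [(191, 207, np.float64(-190.5)), (202, -168, np.float64(-202.8)), (211, -134, np.float64(-212.8)), (219, 144, np.float64(-221.7)), (297, -227, np.float64(-308.7)), (308, 175, np.float64(-321.0)), (315, 233, np.float64(-328.8)), (327, -233, np.float64(-342.2)), (339, 185, np.float64(-355.6)), (347, -102, n
[... 273 characters left out ...]
-331.8)), (324, -527, np.float64(-344.5)), (337, 184, np.float64(-359.4))]
col 205 [(3, -101), (6, 100), (220, -140), (229, 129)]
col 235 [(6, 339), (11, -164), (38, 303), (79, -147), (200, 81), (208, -354), (212, -99), (216, 343), (223, -393), (230, 84)]
col 255 [(6, 351), (10, -155), (17, 74), (32, 72), (59, -128), (186, 139), (192, -226), (199, 479), (209, -528), (212, -132), (216, 357), (223, -204)]
col 283 [(6, 337), (11, -158), (27, -80), (38, 158), (162, 222), (186, -204), (195, 254), (209, -411), (212, -126), (216, 365), (223, -216), (230, -85)]
col 306 [(3, -183), (58, -123), (87, 130), (140, 151), (146, -174), (171, 146), (175, 72), (178, -75), (182, -139), (189, 144), (220, -130)]
```

Run:
```python
from bed import *
im=cv2.imread("pics/w12.png"); d=np.load("w12.npz"); p={k:float(d[k]) for k in("cx","cy","fovy")}; p["color"]=im; T=d["T"]
C=[]
for r,l,rr in ((60,198,320),(60,186,332),(100,200,318),(100,188,330),(150,202,315),(150,191,327),(190,203,313),(190,192,324)):
    a,b=at_z(p,(l,r),.044,T),at_z(p,(rr,r),.044,T); C.append(((a+b)/2)[:2])
C=np.array(C); k,y0=np.polyfit(C[:,0],C[:,1],1); print("yaw",np.arctan(k),"y at .543",k*.543+y0,"res mm",((C[:,1]-k*C[:,0]-y0)*1000).round(2))
u=np.array([np.cos(np.arctan(k)),np.sin(np.arctan(k))]); O=np.array([.543,k*.543+y0])
bx=lambda q,z: round(float((at_z(p,q,z,T)[:2]-O)@u*1000),1); by=lambda q,z: round(float((at_z(p,q,z,T)[:2]-O)@[-u[1],u[0]]*1000),1)
print("lug front z21/28:",[(bx((c,38),.021),bx((c,38),.028),by((c,38),.021)) for c in (235,283)])
print("plate head edge z12 (125):",[bx((c,6),.012) for c in (235,255,283)],"row3",bx((205,3),.012))
print("rail foot z44:",[bx((c,220),.044) for c in (198,318)],"plate foot z12",bx((255,223),.012),bx((255,216),.012),bx((255,212),.012))
g=cv2.cvtColor(im,cv2.COLOR_BGR2GRAY).astype(float); gy=cv2.Sobel(g,cv2.CV_64F,0,1)
for c in (227,230,233,285,288,291):
    col=gy[:,c]; print("col",c,[(r,int(col[r]),bx((c,r),.0305),bx((c,r),.0425)) for r in range(175,222) if abs(col[r])>70 and abs(col[r])==abs(col[max(0,r-2):r+3]).max()])
```

```text
yaw 0.06124854328934015 y at .543 -0.2639468841934532 res mm [ 0.18  0.19 -0.14 -0.13 -0.01 -0.56  0.22  0.23]
lug front z21/28: [(88.9, 87.7, 26.3), (89.1, 88.0, -26.0)]
plate head edge z12 (125): [122.4, 122.5, 122.7] row3 125.2
rail foot z44: [-113.6, -112.8] plate foot z12 -129.3 -119.7 -114.3
col 227 [(195, 118, -86.5, -83.0), (208, -140, -103.0, -99.0), (212, -108, -108.1, -104.0), (216, 338, -113.3, -109.0)]
col 230 [(195, 120, -86.5, -83.0), (208, -138, -103.0, -99.0), (212, -130, -108.1, -103.9), (216, 336, -113.3, -108.9)]
col 233 [(194, 103, -85.2, -81.8), (208, -187, -102.9, -98.9), (212, -90, -108.1, -103.9), (216, 341, -113.2, -108.9)]
col 285 [(185, -262, -73.7, -70.6), (195, 394, -86.1, -82.6), (209, -441, -103.9, -99.8), (212, -111, -107.7, -103.6), (216, 365, -112.9, -108.6)]
col 288 [(176, -157, -62.7, -60.0), (183, -181, -71.2, -68.2), (195, 406, -86.1, -82.6), (209, -478, -103.8, -99.8), (212, -141, -107.7, -103.5), (216, 367, -112.9, -108.5)]
col 291 [(176, -260, -62.7, -59.9), (195, 393, -86.1, -82.6), (209, -466, -103.8, -99.8), (212, -138, -107.7, -103.5), (216, 376, -112.8, -108.5)]
```

The bed pose is (0.542, -0.264), yaw 3.5°. The long edges agree within 0.5 mm, the lugs sit at ±26 as given, and x agrees within about 1 mm. Now I'll go back to the chase.

```bash
cat >> h.py <<'E'
BED=np.array([.542,-.264,0]); BYAW=3.51
def planc(pos,yaw,pitch,st=None,tc=(-.065,.0007,-.0002)):
    """slide/ang that bring the held chase's origin to pos with yaw, head-down pitch (deg)"""
    st=st or get_state(); R0=rot(st["orientation"]); Rc=R.from_euler("z",yaw,degrees=True)*R.from_euler("y",pitch,degrees=True)
    Rt=Rc*R.from_euler("z",90,degrees=True)*R.from_euler("x",180,degrees=True); X=np.array(pos)+Rc.apply(tc)
    print("tcp",X.round(4),"slide",(R0.inv().apply(X-st["tcp_pos"])*1000).round(1),"ang",(R0.inv()*Rt).as_rotvec(degrees=True).round(2))
def lippose(bx,bz,pitch):
    """chase origin in world with lip lower front edge at bed (bx,0,bz) mm"""
    Rb=R.from_euler("z",BYAW,degrees=True); Rc=Rb*R.from_euler("y",pitch,degrees=True)
    return BED+Rb.apply(np.array([bx,0,bz])/1000)-Rc.apply([.093,0,0])
E
python3 - <<'E'
from h import *
plan([.467,.2278,.10],86.1)
E
```

```text
slide [  -2.4 -491.1  149.1] ang [  0.14  -0.21 -82.19]
```

Call:
jog_arm:
  moves:
    - {"slide":[-2,-491,60],"angular":[0,0,-82],"fingers":0.7}
    - {"slide":[-2,-491,60],"angular":[0,0,-82],"fingers":0.7}
    - {"slide":[-2,-491,60],"angular":[0,0,-82],"fingers":0.7}
    - {"slide":[-2,-491,60],"angular":[0,0,-82],"fingers":0.7}
    - {"slide":[-2,-491,60],"angular":[0,0,-82],"fingers":0.7}
    - {"slide":[-2,-491,60],"angular":[0,0,-82],"fingers":0.7}
    - {"slide":[-2,-491,100],"angular":[0,0,-82],"fingers":0.7}
    - {"slide":[-2,-491,100],"angular":[0,0,-82],"fingers":0.7}
    - {"slide":[-2,-491,149],"angular":[0,0,-82],"fingers":0.7}
    - {"slide":[-2,-491,149],"angular":[0,0,-82],"fingers":0.7}

```text
clock: 23.7
tcp_pos: [0.4741, 0.1385, 0.1537]
orientation: [0.002, 0.789, 0.615, 0.003]
wrist_force: [0.5, 0.1, -0.0]
finger_gap: 0.0254
grip_force: 0.0
```

Run:
```python
from h import *
plan([.467,.2278,.10],86.1)
```

```text
slide [ 84.7 -29.   53.7] ang [  0.37  -0.13 -10.22]
```

Call:
jog_arm:
  moves:
    - {"slide":[85,-29,20],"angular":[0.3,-0.1,-10.2],"fingers":0.7}
    - {"slide":[85,-29,40],"angular":[0.3,-0.1,-10.2],"fingers":0.7}
    - {"slide":[85,-29,54],"angular":[0.3,-0.1,-10.2],"fingers":0.7}
    - {"slide":[85,-29,54],"angular":[0.3,-0.1,-10.2],"fingers":0.7}
    - {"slide":[85,-29,54],"angular":[0.3,-0.1,-10.2],"fingers":0.7}
    - {"slide":[85,-29,54],"angular":[0.3,-0.1,-10.2],"fingers":0.7}
    - {"slide":[85,-29,54],"angular":[0.3,-0.1,-10.2],"fingers":0.7}

```text
clock: 24.28
tcp_pos: [0.4689, 0.2248, 0.1009]
orientation: [0.0, 0.734, 0.679, 0.0]
wrist_force: [-0.7, -0.4, 0.1]
finger_gap: 0.0257
grip_force: 0.0
```

Run:
```python
from blk import *
s=get_state(); p=read_camera("wrist"); T=wfc(p,s); print(s["tcp_pos"])
P=np.vstack([CH[:-30],BL+[.025,0,.004]]); v,c,q=fit(p,T,P,[.532,.2235,-.07]); print("chase",v,c,q.min(0),q.max(0))
plan([.467,.2278,-.001],86.1)
```

```text
[0.46890886 0.22483265 0.10087423]
chase [ 0.53082364  0.22296213 -0.07588892] 0.6997930407524109 [227.63379783 123.83787627] [456.39470678 240.91118186]
slide [  2.9  -2.4 101.9] ang [ 0.05 -0.03 -0.57]
```

Call:
jog_arm:
  moves:
    - {"slide":[3,-2.6,30],"angular":[0,0,-0.4],"fingers":0.7}
    - {"slide":[3,-2.6,60],"angular":[0,0,-0.4],"fingers":0.7}
    - {"slide":[3,-2.6,80],"angular":[0,0,-0.4],"fingers":0.7}
    - {"slide":[3,-2.6,92],"angular":[0,0,-0.4],"fingers":0.7}
    - {"slide":[3,-2.6,101],"angular":[0,0,-0.4],"fingers":0.7}
    - {"slide":[3,-2.6,101],"angular":[0,0,-0.4],"fingers":1}
    - {"slide":[3,-2.6,101],"angular":[0,0,-0.4],"fingers":1}
    - {"slide":[3,-2.6,101],"angular":[0,0,-0.4],"fingers":1}
    - {"slide":[3,-2.6,101],"angular":[0,0,-0.4],"fingers":1}
    - {"slide":[3,-2.6,101],"angular":[0,0,-0.4],"fingers":1}
  squeeze: 115

```text
clock: 25.17
tcp_pos: [0.4654, 0.2284, -0.0013]
orientation: [-0.0, 0.731, 0.682, -0.001]
wrist_force: [0.1, -0.7, -5.5]
finger_gap: 0.0118
grip_force: 112.9
```

Run:
```python
from h import *
s=get_state(); print(s["tcp_pos"])
Rb=R.from_euler("z",BYAW,degrees=True)
planc(BED+Rb.apply([-.02,0,.11]),BYAW,0)
```

```text
[ 0.46540557  0.22839953 -0.00125122]
tcp [ 0.4571 -0.2685  0.1098] slide [-496.3   26.2 -110.9] ang [-0.09  0.02 -7.51]
```

Call:
jog_arm:
  moves:
    - {"slide":[0,0,-10],"angular":[0,0,0],"fingers":1}
    - {"slide":[0,0,-30],"angular":[0,0,0],"fingers":1}
    - {"slide":[0,0,-60],"angular":[0,0,0],"fingers":1}
    - {"slide":[0,0,-90],"angular":[0,0,0],"fingers":1}
    - {"slide":[-20,2,-111],"angular":[0,0,0],"fingers":1}
    - {"slide":[-50,4,-111],"angular":[0,0,-1],"fingers":1}
    - {"slide":[-85,6,-111],"angular":[0,0,-2],"fingers":1}
    - {"slide":[-120,8,-111],"angular":[0,0,-3],"fingers":1}
    - {"slide":[-155,10,-111],"angular":[0,0,-4],"fingers":1}
    - {"slide":[-190,12,-111],"angular":[0,0,-4],"fingers":1}

```text
clock: 26.0
tcp_pos: [0.4634, 0.0372, 0.11]
orientation: [-0.001, 0.706, 0.708, -0.001]
wrist_force: [1.0, 0.6, -7.9]
finger_gap: 0.0118
grip_force: 113.0
```

Call:
jog_arm:
  moves:
    - {"slide":[-35,2,0],"angular":[0,0,0],"fingers":1}
    - {"slide":[-70,4,0],"angular":[0,0,-1],"fingers":1}
    - {"slide":[-105,4,0],"angular":[0,0,-2],"fingers":1}
    - {"slide":[-140,2,0],"angular":[0,0,-3],"fingers":1}
    - {"slide":[-175,0,0],"angular":[0,0,-3],"fingers":1}
    - {"slide":[-210,-2,0],"angular":[0,0,-3],"fingers":1}
    - {"slide":[-240,-4,0],"angular":[0,0,-3],"fingers":1}
    - {"slide":[-270,-5,0],"angular":[0,0,-3],"fingers":1}
    - {"slide":[-290,-6,0],"angular":[0,0,-3],"fingers":1}
    - {"slide":[-300,-6,0],"angular":[0,0,-3],"fingers":1}

```text
clock: 26.83
tcp_pos: [0.4581, -0.2647, 0.11]
orientation: [-0.0, 0.689, 0.725, -0.001]
wrist_force: [0.3, -0.5, -7.1]
finger_gap: 0.012
grip_force: 113.1
```

Run:
```python
from blk import *
s=get_state(); print(s["tcp_pos"],s["wrist_force"],s["ft_torque"]); tc=(-.065,.0005,-.0013)
# chase (with block) in the tool frame, from the wrist picture: virtual fit at the chase's height
p=read_camera("wrist"); save(p,"w13"); T=wfc(p,s); Rc=rot(s["orientation"])*(R.from_euler("z",90,degrees=True)*R.from_euler("x",180,degrees=True)).inv()
o=np.array(s["tcp_pos"])-Rc.apply(tc); print("expected origin",o,Rc.as_euler("zyx",degrees=True))
for dz in (-.004,0,.004):
    v,c,q=fit(p,T,np.vstack([CH[:-30],BL+[.025,0,.004]]),[o[0],o[1],Rc.as_euler("zyx")[0]],zoff=o[2]+dz); print(dz,v,c)
planc(lippose(60,75,13),BYAW,13,tc=tc); planc(lippose(84,22,13),BYAW,13,tc=tc)
```

```text
[ 0.45808669 -0.26468777  0.11001171] [ 0.31297066 -0.54848203 -7.09927146] [-0.0078001   0.40840342  0.00856306]
expected origin [ 0.5230319  -0.26192257  0.111201  ] [ 2.87705032  0.09350516 -0.09795063]
-0.004 [ 0.52104704 -0.26167618  0.06192378] 2.9578042030334473
0 [ 0.52071375 -0.26094292  0.05036477] 2.850965976715088
0.004 [ 0.52034932 -0.2590484   0.05086238] 3.3211002349853516
tcp [ 0.4479 -0.2693  0.1093] slide [ -3.3 -10.6   0.7] ang [12.91  0.06 -0.68]
tcp [ 0.4719 -0.2678  0.0563] slide [-2.9 13.4 53.6] ang [12.91  0.06 -0.68]
```

Call:
jog_arm:
  moves:
    - {"slide":[-3,-10,1],"angular":[6.5,0,-0.7],"fingers":1}
    - {"slide":[-3,-10,1],"angular":[12.9,0,-0.7],"fingers":1}
    - {"slide":[-3,-10,1],"angular":[12.9,0,-0.7],"fingers":1}
    - {"slide":[-3,0,20],"angular":[12.9,0,-0.7],"fingers":1}
    - {"slide":[-3,8,35],"angular":[12.9,0,-0.7],"fingers":1}
    - {"slide":[-3,13,46],"angular":[12.9,0,-0.7],"fingers":1}
    - {"slide":[-3,13.4,52],"angular":[12.9,0,-0.7],"fingers":1}
    - {"slide":[-3,13.4,53.6],"angular":[12.9,0,-0.7],"fingers":1}
    - {"slide":[-3,13.4,53.6],"angular":[12.9,0,-0.7],"fingers":1}

```text
clock: 27.63
tcp_pos: [0.4711, -0.2636, 0.0558]
orientation: [-0.078, 0.679, 0.725, -0.082]
wrist_force: [0.0, 0.1, -7.4]
finger_gap: 0.0122
grip_force: 114.4
```

Run:
```python
from h import *
s=get_state(); print(s["tcp_pos"],s["wrist_force"],s["ft_torque"]); tc=(-.065,.0005,-.0013)
for b,z in ((84,22),(84,13),(92,13),(97,13)): planc(lippose(b,z,13),BYAW,13,tc=tc)
for n in ("side","top"):
    p=read_camera(n); T=wfc(p); save(p,n+"14")
    for k in ("chase_lip","lug_mouth","chase_grip","chase_foot","catch_shut"):
        for r in tip_of(k,p)[:1]: print(n,k,np.round(r["point"],1),round(r["p"],2))
    Rb=R.from_euler("z",BYAW,degrees=True); Rc=Rb*R.from_euler("y",13,degrees=True); o=lippose(84,22,13)
    for k,P in (("lip",o+Rc.apply([.093,0,0])),("lug",BED+Rb.apply([.09,0,.012])),("grip",o+Rc.apply([-.065,0,.044])),("foot",o+Rc.apply([-.084,0,.014])),("catch",BED+Rb.apply([-.074,0,.0275]))): print("  exp",k,np.round(proj(p,P,T),1))
```

```text
[ 0.47109122 -0.26356596  0.05580981] [ 0.03933695  0.13020934 -7.39798118] [-0.00824283 -0.07483077  0.04069252]
tcp [ 0.4719 -0.2678  0.0563] slide [-4.3  0.4 -0.6] ang [-0.03 -0.07  0.23]
tcp [ 0.4719 -0.2678  0.0473] slide [-4.3  2.4  8.2] ang [-0.03 -0.07  0.23]
tcp [ 0.4798 -0.2673  0.0473] slide [-4.3 10.2  6.4] ang [-0.03 -0.07  0.23]
tcp [ 0.4848 -0.267   0.0473] slide [-4.3 15.1  5.3] ang [-0.03 -0.07  0.23]
side chase_lip [303.8 293.1] 0.93
side lug_mouth [311.1 296. ] 0.76
side chase_grip [233.7 299.8] 0.81
side chase_foot [222.7 320.8] 0.82
side catch_shut [233.1 327.8] 0.87
  exp lip [307.8 297.1]
  exp lug [309.9 298.7]
  exp grip [239.1 305.6]
  exp foot [225.9 320. ]
  exp catch [233.4 331.4]
top chase_lip [360.5 193.1] 0.65
top lug_mouth [362.6 192.5] 0.67
top chase_foot [241.8 140.4] 0.27
top catch_shut [162.5 156.7] 0.74
  exp lip [364.3 192.4]
  exp lug [363.3 191. ]
  exp grip [377.  241.3]
  exp foot [375.9 251.8]
  exp catch [371.5 248.9]
```

Call:
jog_arm:
  moves:
    - {"slide":[-4.3,0.4,0],"angular":[0,0,0.2],"fingers":1}
    - {"slide":[-4.3,0.4,0],"angular":[0,0,0.2],"fingers":1}
    - {"slide":[-4.3,0.4,0],"angular":[0,0,0.2],"fingers":1}

```text
clock: 28.48
tcp_pos: [0.4727, -0.2687, 0.0556]
orientation: [-0.078, 0.681, 0.724, -0.082]
wrist_force: [0.3, -0.1, -7.2]
finger_gap: 0.0118
grip_force: 114.5
```

Run:
```python
from h import *
s=get_state(); print(s["tcp_pos"],s["wrist_force"],s["ft_torque"],s["qvel"].round(3)); tc=(-.065,.0005,-.0013)
for b,z in ((84,22),(84,14),(92,14),(97,14)): planc(lippose(b,z,13),BYAW,13,tc=tc)
```

```text
[ 0.47272512 -0.26868653  0.05562477] [ 0.28502597 -0.06846476 -7.20630019] [ 0.00681587 -0.13009594 -0.04222828] [ 0.003 -0.001 -0.005  0.003  0.003 -0.   ]
tcp [ 0.4719 -0.2678  0.0563] slide [ 0.9 -0.9 -0.5] ang [ 0.01 -0.03 -0.  ]
tcp [ 0.4719 -0.2678  0.0483] slide [0.9 0.9 7.3] ang [ 0.01 -0.03 -0.  ]
tcp [ 0.4798 -0.2673  0.0483] slide [0.9 8.7 5.5] ang [ 0.01 -0.03 -0.  ]
tcp [ 0.4848 -0.267   0.0483] slide [ 0.9 13.5  4.4] ang [ 0.01 -0.03 -0.  ]
```

Call:
jog_arm:
  moves:
    - {"slide":[0.9,-0.5,3],"angular":[0,0,0],"fingers":1}
    - {"slide":[0.9,0,5],"angular":[0,0,0],"fingers":1}
    - {"slide":[0.9,0.9,7.3],"angular":[0,0,0],"fingers":1}
    - {"slide":[0.9,0.9,7.3],"angular":[0,0,0],"fingers":1}

```text
clock: 28.82
tcp_pos: [0.4714, -0.2671, 0.0476]
orientation: [-0.078, 0.681, 0.724, -0.082]
wrist_force: [0.6, 0.1, -7.2]
finger_gap: 0.0117
grip_force: 114.3
```

Call:
jog_arm:
  moves:
    - {"slide":[0,2.6,-0.6],"angular":[0,0,0],"fingers":1}
    - {"slide":[0,5.2,-1.2],"angular":[0,0,0],"fingers":1}
    - {"slide":[0,7.8,-1.8],"angular":[0,0,0],"fingers":1}
    - {"slide":[0,7.8,-1.8],"angular":[0,0,0],"fingers":1}

```text
clock: 29.15
tcp_pos: [0.4808, -0.2671, 0.0485]
orientation: [-0.077, 0.681, 0.724, -0.082]
wrist_force: [-0.1, 0.1, -7.4]
finger_gap: 0.0118
grip_force: 114.5
```

Run:
```python
from h import *
s=get_state(); print(s["tcp_pos"],s["wrist_force"],s["ft_torque"]); tc=(-.065,.0005,-.0013)
for b,z in ((92,14),(97,13),(98,13)): planc(lippose(b,z,13),BYAW,13,tc=tc)
```

```text
[ 0.48076192 -0.26714186  0.0484749 ] [-0.07541061  0.07307498 -7.36645381] [-0.06716952 -0.11309219  0.00993629]
tcp [ 0.4798 -0.2673  0.0483] slide [-0.1 -0.9  0.4] ang [0.06 0.   0.04]
tcp [ 0.4848 -0.267   0.0473] slide [-0.1  4.2  0.3] ang [0.06 0.   0.04]
tcp [ 0.4858 -0.2669  0.0473] slide [-0.1  5.2  0. ] ang [0.06 0.   0.04]
```

Call:
jog_arm:
  moves:
    - {"slide":[0,2,-0.2],"angular":[0,0,0],"fingers":1}
    - {"slide":[0,4,-0.4],"angular":[0,0,0],"fingers":1}
    - {"slide":[0,4,-0.4],"angular":[0,0,0],"fingers":1}

```text
clock: 29.4
tcp_pos: [0.4842, -0.2668, 0.0478]
orientation: [-0.078, 0.681, 0.724, -0.082]
wrist_force: [-0.2, -0.2, -7.0]
finger_gap: 0.0119
grip_force: 114.5
```

Call:
jog_arm:
  moves:
    - {"slide":[0,1,-0.2],"angular":[0,0,0],"fingers":1}
    - {"slide":[0,2,-0.4],"angular":[0,0,0],"fingers":1}
    - {"slide":[0,2,-0.4],"angular":[0,0,0],"fingers":1}

```text
clock: 29.65
tcp_pos: [0.486, -0.2666, 0.0478]
orientation: [-0.078, 0.681, 0.724, -0.082]
wrist_force: [-0.1, 0.2, -6.4]
finger_gap: 0.012
grip_force: 114.5
```

Call:
jog_arm:
  moves:
    - {"slide":[0,1,-0.2],"angular":[0,0,0],"fingers":1}
    - {"slide":[0,1.5,-0.3],"angular":[0,0,0],"fingers":1}
    - {"slide":[0,1.5,-0.3],"angular":[0,0,0],"fingers":1}

```text
clock: 29.9
tcp_pos: [0.4873, -0.2665, 0.0478]
orientation: [-0.078, 0.681, 0.724, -0.082]
wrist_force: [-0.9, 0.7, -7.4]
finger_gap: 0.0116
grip_force: 114.4
```

Call:
jog_arm:
  moves:
    - {"slide":[0,1,-0.2],"angular":[0,0,0],"fingers":1}
    - {"slide":[0,1.5,-0.3],"angular":[0,0,0],"fingers":1}
    - {"slide":[0,1.5,-0.3],"angular":[0,0,0],"fingers":1}

```text
clock: 30.15
tcp_pos: [0.4875, -0.2664, 0.0479]
orientation: [-0.079, 0.681, 0.724, -0.083]
wrist_force: [-5.3, -2.0, -3.9]
finger_gap: 0.0118
grip_force: 114.8
```

The lip has met the lugs' back face within 1 mm of the prediction. I'll back off 1 mm and plan the pivot down about the lip.

Run:
```python
import h; from h import *
h.BED[0]=.5427
s=get_state(); tc=(-.065,.0005,-.0013); print(s["tcp_pos"])
for b,z,a in ((98,13.3,13),(98,12.8,10),(98,12.5,8),(98,12.4,6),(98,12.3,4),(98,12.2,2),(98,12,0)): print(a); planc(lippose(b,z,a),BYAW,a,tc=tc)
```

```text
[ 0.48746855 -0.26642885  0.04787498]
13
tcp [ 0.4865 -0.2669  0.0476] slide [-0.5 -0.9  0.5] ang [-0.15 -0.04  0.01]
10
tcp [ 0.485 -0.267  0.039] slide [-0.5 -0.5  9.3] ang [-3.15 -0.04  0.01]
8
tcp [ 0.4841 -0.2671  0.0332] slide [-0.5  0.1 15.1] ang [-5.15 -0.04  0.01]
6
tcp [ 0.4835 -0.2671  0.0276] slide [-0.5  0.7 20.6] ang [-7.15 -0.04  0.01]
4
tcp [ 0.4831 -0.2672  0.022 ] slide [-0.5  1.6 26.2] ang [-9.15 -0.04  0.01]
2
tcp [ 0.4828 -0.2672  0.0164] slide [-0.5  2.6 31.7] ang [-1.115e+01 -4.000e-02  1.000e-02]
0
tcp [ 0.4828 -0.2672  0.0107] slide [-0.5  3.9 37.3] ang [-1.315e+01 -4.000e-02  1.000e-02]
```

Call:
jog_arm:
  moves:
    - {"slide":[-0.4,-2,0.5],"angular":[0,0,0],"fingers":1}
    - {"slide":[-0.4,-1.8,3],"angular":[-1,0,0],"fingers":1}
    - {"slide":[-0.4,-1.6,6],"angular":[-2,0,0],"fingers":1}
    - {"slide":[-0.4,-1.5,9],"angular":[-3,0,0],"fingers":1}
    - {"slide":[-0.4,-1.2,12],"angular":[-4.1,0,0],"fingers":1}
    - {"slide":[-0.4,-0.9,15],"angular":[-5.1,0,0],"fingers":1}
    - {"slide":[-0.4,-0.9,15],"angular":[-5.1,0,0],"fingers":1}
    - {"slide":[-0.4,-0.9,15],"angular":[-5.1,0,0],"fingers":1}

```text
clock: 30.82
tcp_pos: [0.4844, -0.267, 0.0334]
orientation: [-0.048, 0.683, 0.727, -0.05]
wrist_force: [0.0, 0.3, -6.7]
finger_gap: 0.0119
grip_force: 114.4
```

Call:
jog_arm:
  moves:
    - {"slide":[0,0.3,2.8],"angular":[-1,0,0],"fingers":1}
    - {"slide":[0,0.5,5.5],"angular":[-2,0,0],"fingers":1}
    - {"slide":[0,0.5,5.5],"angular":[-2,0,0],"fingers":1}

```text
clock: 31.07
tcp_pos: [0.485, -0.2674, 0.0283]
orientation: [-0.035, 0.684, 0.728, -0.037]
wrist_force: [-0.5, 0.1, -4.8]
finger_gap: 0.012
grip_force: 114.8
```

Run:
```python
import h; from h import *
h.BED[0]=.5427
s=get_state(); tc=(-.065,.0005,-.0013); print(s["tcp_pos"],s["wrist_force"],s["ft_torque"])
for b,z,a in ((98,12.4,6),(98,12.3,4),(98,12.2,2),(98,12,0)): print(a); planc(lippose(b,z,a),BYAW,a,tc=tc)
```

```text
[ 0.48501282 -0.26740013  0.02832158] [-0.46126878  0.1254627  -4.8078369 ] [-0.05217381  0.09693128  0.08674511]
6
tcp [ 0.4835 -0.2671  0.0276] slide [ 0.4 -1.4  0.8] ang [0.2  0.01 0.02]
4
tcp [ 0.4831 -0.2672  0.022 ] slide [ 0.4 -1.3  6.5] ang [-1.8   0.01  0.02]
2
tcp [ 0.4828 -0.2672  0.0164] slide [ 0.4 -0.9 12.1] ang [-3.8   0.01  0.02]
0
tcp [ 0.4828 -0.2672  0.0107] slide [ 0.4 -0.4 17.8] ang [-5.8   0.01  0.02]
```

Call:
jog_arm:
  moves:
    - {"slide":[0,-0.3,3],"angular":[-1,0,0],"fingers":1}
    - {"slide":[0,-0.3,6],"angular":[-2,0,0],"fingers":1}
    - {"slide":[0,-0.3,6],"angular":[-2,0,0],"fingers":1}

```text
clock: 31.32
tcp_pos: [0.4846, -0.2674, 0.0223]
orientation: [-0.022, 0.685, 0.728, -0.024]
wrist_force: [3.1, -0.0, -8.4]
finger_gap: 0.0116
grip_force: 114.4
```

Call:
jog_arm:
  moves:
    - {"slide":[0,0.2,3],"angular":[-1,0,0],"fingers":1}
    - {"slide":[0,0.5,6],"angular":[-2,0,0],"fingers":1}
    - {"slide":[0,0.5,6],"angular":[-2,0,0],"fingers":1}

```text
clock: 31.57
tcp_pos: [0.4845, -0.2674, 0.0161]
orientation: [-0.011, 0.685, 0.728, -0.011]
wrist_force: [3.4, 0.2, -9.7]
finger_gap: 0.0118
grip_force: 114.2
```

Run:
```python
import h; from h import *
h.BED[0]=.5427
s=get_state(); tc=(-.065,.0005,-.0013); print(s["tcp_pos"],s["wrist_force"],s["ft_torque"])
for b,z,a in ((98,12.2,2),(98,12,0)): print(a); planc(lippose(b,z,a),BYAW,a,tc=tc)
```

```text
[ 0.48454671 -0.26742524  0.01611531] [ 3.36754374  0.22910179 -9.67291427] [-0.04582937 -0.42573127  0.05920782]
2
tcp [ 0.4828 -0.2672  0.0164] slide [ 0.4 -1.7 -0.2] ang [ 0.21 -0.    0.02]
0
tcp [ 0.4828 -0.2672  0.0107] slide [ 0.4 -1.6  5.5] ang [-1.79 -0.    0.02]
```

Call:
jog_arm:
  moves:
    - {"slide":[0,0,2.8],"angular":[-0.9,0,0],"fingers":1}
    - {"slide":[0,0,5.6],"angular":[-1.8,0,0],"fingers":1}
    - {"slide":[0,0,5.6],"angular":[-1.8,0,0],"fingers":1}

```text
clock: 31.82
tcp_pos: [0.4834, -0.2673, 0.0102]
orientation: [-0.0, 0.685, 0.728, -0.0]
wrist_force: [1.4, 0.0, -4.4]
finger_gap: 0.0114
grip_force: 114.9
```

Call:
jog_arm:
  moves:
    - {"slide":[0,0,0.6],"angular":[0,0,0],"fingers":1}
    - {"slide":[0,0,1],"angular":[0,0,0],"fingers":1}
    - {"slide":[0,0,1],"angular":[0,0,0],"fingers":1}

```text
clock: 32.07
tcp_pos: [0.4834, -0.2673, 0.0101]
orientation: [-0.001, 0.685, 0.728, -0.001]
wrist_force: [-2.4, 2.1, 4.5]
finger_gap: 0.0117
grip_force: 116.3
```

Run:
```python
from h import *
s=get_state(); print(s["tcp_pos"],s["wrist_force"],s["ft_torque"],rot(s["orientation"]).as_matrix()[:,2].round(4))
```

```text
[ 0.48335704 -0.26725371  0.01005434] [-2.3652676   2.08941168  4.50727955] [0.28131933 0.28649235 0.03012834] [-1.7e-03  1.0e-04 -1.0e+00]
```

The chase is flat on the bed. I'll release it, then press on top of the plate with closed fingers.

Call:
jog_arm:
  moves:
    - {"slide":[0,0,0],"angular":[0,0,0],"fingers":0.7}
    - {"slide":[0,0,0],"angular":[0,0,0],"fingers":0.7}
    - {"slide":[0,0,0],"angular":[0,0,0],"fingers":0.7}
    - {"slide":[0,0,0],"angular":[0,0,0],"fingers":0.7}
    - {"slide":[0,0,-20],"angular":[0,0,0],"fingers":0.7}
    - {"slide":[0,0,-45],"angular":[0,0,0],"fingers":0.7}
    - {"slide":[0,0,-45],"angular":[0,0,0],"fingers":1}
    - {"slide":[0,0,-45],"angular":[0,0,0],"fingers":1}
    - {"slide":[0,0,-45],"angular":[0,0,0],"fingers":1}

```text
clock: 32.82
tcp_pos: [0.4834, -0.2671, 0.054]
orientation: [-0.001, 0.685, 0.729, -0.0]
wrist_force: [0.9, 0.3, -0.6]
finger_gap: -0.0001
grip_force: 0.0
```

Call:
jog_arm:
  moves:
    - {"slide":[0,0,8],"angular":[0,0,0],"fingers":1}
    - {"slide":[0,0,14],"angular":[0,0,0],"fingers":1}
    - {"slide":[0,0,18],"angular":[0,0,0],"fingers":1}
    - {"slide":[0,0,20],"angular":[0,0,0],"fingers":1}
    - {"slide":[0,0,21],"angular":[0,0,0],"fingers":1}
    - {"slide":[0,0,21],"angular":[0,0,0],"fingers":1}

```text
clock: 33.32
tcp_pos: [0.4823, -0.2663, 0.0338]
orientation: [-0.002, 0.685, 0.729, -0.001]
wrist_force: [-4.3, 3.9, 13.3]
finger_gap: 0.0001
grip_force: 7.3
```

Call:
jog_arm:
  moves:
    - {"slide":[0,0,1],"angular":[0,0,0],"fingers":1}
    - {"slide":[0,0,1],"angular":[0,0,0],"fingers":1}

```text
clock: 33.48
tcp_pos: [0.4824, -0.2663, 0.0338]
orientation: [-0.002, 0.685, 0.729, -0.001]
wrist_force: [-7.2, 4.1, 20.9]
finger_gap: 0.0
grip_force: 10.7
```

Call:
jog_arm:
  moves:
    - {"slide":[0,0,-40],"angular":[0,0,0],"fingers":1}
    - {"slide":[0,0,-80],"angular":[0,0,0],"fingers":1}
    - {"slide":[-110,60,-150],"angular":[0,0,0],"fingers":1}
    - {"slide":[-110,60,-150],"angular":[0,0,0],"fingers":1}
    - {"slide":[-110,60,-150],"angular":[0,0,0],"fingers":1}
    - {"slide":[-110,60,-150],"angular":[0,0,0],"fingers":1}
    - {"slide":[-110,60,-150],"angular":[0,0,0],"fingers":1}
    - {"slide":[-110,60,-150],"angular":[0,0,0],"fingers":1}
    - {"slide":[-110,60,-150],"angular":[0,0,0],"fingers":1}

```text
clock: 34.23
tcp_pos: [0.5493, -0.3721, 0.18]
orientation: [-0.003, 0.685, 0.729, -0.0]
wrist_force: [0.3, 0.7, -0.4]
finger_gap: 0.0003
grip_force: 0.0
```

Run:
```python
from blk import *
s=get_state(); p=read_camera("wrist"); save(p,"w20"); T=wfc(p,s); print(s["tcp_pos"],T[:3,3])
Rb=R.from_euler("z",3.51,degrees=True); O=np.array([.5424,-.264,0])+Rb.apply([.005,0,0]); print("seat",O)
x0=[O[0],O[1],.0612]
v,c,q=fit(p,T,CH[:-30],x0,zoff=.012); print("chase",v,c,q.min(0),q.max(0))
b,c,q=fit(p,T,BL,[v[0]+.025,v[1]+.0015,v[2]],zoff=.016); d=Rb.inv().apply(np.append(b[:2]-v[:2],0)); print("block",b,c,d*1000,b[2]-v[2])
for k,z in (("catch_shut",.0275),("chase_foot",.026),("chase_grip",.056),("lug_mouth",.012)):
    for r in tip_of(k,p)[:1]: print(k,np.round(r["point"],1),round(r["p"],2),Rb.inv().apply(at_z(p,r["point"],z,T)-[.5424,-.264,0])*1000)
```

```text
[ 0.54925306 -0.37206205  0.18004748] [ 0.54441985 -0.3058151   0.34565204]
seat [ 0.54739062 -0.26369389  0.        ]
chase [ 0.54027035 -0.27955967  0.11839704] 1.3053390979766846 [155.75816332   5.81922359] [355.46618035 124.80166999]
block [ 0.57264639 -0.2631313   0.06945713] 0.5449779629707336 [33.32109895 14.41539626  0.        ] -0.04893990331411832
catch_shut [175.2  49.3] 0.75 [-73.59462062   1.14743323  27.5       ]
chase_foot [169.4  50.3] 0.84 [-79.19305713   0.51962293  26.        ]
chase_grip [182.5  44.1] 0.61 [-60.89865264   1.19417778  56.        ]
lug_mouth [355.6  49.3] 0.59 [91.1676829   3.20374159 12.        ]
```

Run:
```python
from blk import *
s=get_state(); p=read_camera("wrist"); T=wfc(p,s); Rb=R.from_euler("z",3.51,degrees=True)
g=cv2.cvtColor(p["color"],cv2.COLOR_RGB2GRAY); dt=np.minimum(cv2.distanceTransform(255-cv2.Canny(g,30,80),cv2.DIST_L2,5),6)
def cost(P,v,z):
    W=R.from_euler("z",v[2]).apply(P)+[v[0],v[1],z]; q=np.array([proj(p,w,T) for w in W]).round().astype(int); ok=(q[:,0]>=0)&(q[:,0]<512)&(q[:,1]>=0)&(q[:,1]<384); q=q[ok]
    return dt[q[:,1],q[:,0]].mean()
P=np.vstack([CH[95:215],CH[55:95]]); 
for n,Q,dz,off in (("chase",CH[:-110],.012,[0,0]),("block",BL,.016,[.025,0])):
    r=min(((cost(Q,[.5474+Rb.apply([a+off[0],b,0])[0],-.2637+Rb.apply([a+off[0],b,0])[1],.0612+t],dz+h),a,b,t,h) for a in np.arange(-.004,.0041,.001) for b in np.arange(-.004,.0041,.001) for t in (-.02,0,.02) for h in (0,.003,.006)))
    print(n,np.round(r,4))
plan([.5724-.030,-.2622-.0018,.05],93.5); plan([.5724+.030,-.2622+.0018,.05],93.5)
```

```text
chase [ 0.7628 -0.001   0.001   0.      0.003 ]
block [0.1775 0.     0.001  0.     0.003 ]
slide [108.5  -0.5 132. ] ang [-0.13 -0.07  0.06]
slide [108.4  59.6 131.8] ang [-0.13 -0.07  0.06]
```

Chase and block both fit at their seats within about 1 mm. As a last check I'll touch both ends of the block; its top should be at TCP z 0.022.

Call:
jog_arm:
  moves:
    - {"slide":[108,0,60],"angular":[0,0,0],"fingers":1}
    - {"slide":[108,0,60],"angular":[0,0,0],"fingers":1}
    - {"slide":[108,0,60],"angular":[0,0,0],"fingers":1}
    - {"slide":[108,0,110],"angular":[0,0,0],"fingers":1}
    - {"slide":[108,0,140],"angular":[0,0,0],"fingers":1}
    - {"slide":[108,0,153],"angular":[0,0,0],"fingers":1}
    - {"slide":[108,0,157],"angular":[0,0,0],"fingers":1}
    - {"slide":[108,0,159],"angular":[0,0,0],"fingers":1}
    - {"slide":[108,0,159.5],"angular":[0,0,0],"fingers":1}
    - {"slide":[108,0,159.5],"angular":[0,0,0],"fingers":1}

```text
clock: 35.37
tcp_pos: [0.5446, -0.2665, 0.0242]
orientation: [0.001, 0.685, 0.728, -0.0]
wrist_force: [-0.8, 0.6, -0.4]
finger_gap: -0.0
grip_force: 0.0
```

Call:
jog_arm:
  moves:
    - {"slide":[0,0,-6],"angular":[0,0,0],"fingers":1}
    - {"slide":[0,30,-6],"angular":[0,0,0],"fingers":1}
    - {"slide":[0,58,-6],"angular":[0,0,0],"fingers":1}
    - {"slide":[0,58,-3],"angular":[0,0,0],"fingers":1}
    - {"slide":[0,58,-1],"angular":[0,0,0],"fingers":1}
    - {"slide":[0,58,0],"angular":[0,0,0],"fingers":1}
    - {"slide":[0,58,0],"angular":[0,0,0],"fingers":1}

```text
clock: 35.95
tcp_pos: [0.6002, -0.2618, 0.0225]
orientation: [-0.001, 0.685, 0.728, -0.001]
wrist_force: [-0.5, 0.1, -0.2]
finger_gap: -0.0
grip_force: 0.0
```

Call:
jog_arm:
  moves:
    - {"slide":[0,0,1],"angular":[0,0,0],"fingers":1}
    - {"slide":[0,0,1.5],"angular":[0,0,0],"fingers":1}
    - {"slide":[0,0,1.5],"angular":[0,0,0],"fingers":1}

```text
clock: 36.2
tcp_pos: [0.6005, -0.262, 0.0219]
orientation: [-0.001, 0.685, 0.728, -0.001]
wrist_force: [-2.5, 1.0, 4.5]
finger_gap: -0.0001
grip_force: 2.5
```

Call:
jog_arm:
  moves:
    - {"slide":[0,0,-5],"angular":[0,0,0],"fingers":1}
    - {"slide":[0,-30,-5],"angular":[0,0,0],"fingers":1}
    - {"slide":[0,-56,-5],"angular":[0,0,0],"fingers":1}
    - {"slide":[0,-56,-2],"angular":[0,0,0],"fingers":1}
    - {"slide":[0,-56,0],"angular":[0,0,0],"fingers":1}
    - {"slide":[0,-56,0],"angular":[0,0,0],"fingers":1}
    - {"slide":[0,-56,0],"angular":[0,0,0],"fingers":1}

```text
clock: 36.78
tcp_pos: [0.5455, -0.2656, 0.0219]
orientation: [-0.001, 0.685, 0.728, -0.001]
wrist_force: [-4.3, 1.6, 7.2]
finger_gap: 0.0002
grip_force: 3.7
```

Call:
jog_arm:
  moves:
    - {"slide":[0,0,-30],"angular":[0,0,0],"fingers":1}
    - {"slide":[0,0,-70],"angular":[0,0,0],"fingers":1}
    - {"slide":[0,0,-110],"angular":[0,0,0],"fingers":1}
    - {"slide":[0,0,-130],"angular":[0,0,0],"fingers":1}
    - {"slide":[0,0,-130],"angular":[0,0,0],"fingers":1}

```text
clock: 37.2
tcp_pos: [0.5499, -0.2676, 0.1576]
orientation: [0.005, 0.685, 0.729, 0.001]
wrist_force: [1.2, -1.1, 0.5]
finger_gap: -0.0001
grip_force: 0.0
```

Both ends of the block top are at 0.0219, as expected: flat and locked, with the chase home. I'm handing in.

```bash
python3 -c "
from workcell import *
print(hand_in())"
```

```text
the job is handed in; nothing more can be done
None
```

I handed the job in at about 37 s, and the hand-in gave no verdict. By touch and camera checks, the block is flat in the chase and the chase is home in the bed within about 1 mm. I inferred the shut catch from the foot bar being fully down, and didn't read the quoin or catch positions directly.

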